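Stock the snap-cover watch case

ROBOT

A 6-joint arm with a two-finger parallel gripper is mounted at the origin on the work surface. World frame = base frame: x ahead of the robot, y to its left, z up, the work surface at z = 0. Lengths are in mm, angles in rad, forces in N, time in s.
With the tool pointing down it reaches from about 275 to 750 mm from the base axis. Payload 10.2 kg.
Tool frame: the origin (TCP) lies between the finger pads; the fingertips stand 17 mm ahead of it and the grasp point (between the pads) lies 2 mm behind it (tips_ahead is the distance from the TCP to the fingertips, in mm); z points along the fingers, y is the line along which they close (so a half turn about z gives the same grasp; the last joint's range is limited). The gripper opens to 85 mm and grips with 20 to 120 N. Pads are 22 mm wide; open, the fingers measure 114 mm over their backs; the gripper's body (76 mm by 85 mm) begins 54 mm behind the grasp point. The pads swing forward as they close: fully open they stand 13 mm farther back than shut.
Start: joints at [-1.514, 0.313, 1.498, -0, 1.331, -0.223], TCP at [144.973, -504.593, 248.294] pointing down, gripper open.
Joint ranges: [-2.94, 2.94], [-0.97, 2.17], [0.19, 2.56], [-1.23, 4.37], [0.02, 3.11], [-2.88, 2.88]. Speed limits (rad/s): [2.39, 2.39, 3.01, 3.14, 3.14, 3.14].

INTERFACE

Orientations are given as a unit quaternion [w, x, y, z].
In Python, from rig import sense, capture, finish_job, boxes_of, tips_ahead gives the robot as it stands.
- The arm moves only by the tool drive_tool, never from a script. Its argument "commands" is text: rows parted by semicolons, each of 7 numbers parted by spaces: the shift along the world's x, y, z in units of 0.1 m (1.0 is 0.1 m), then the turn, a rotation vector about the world's x, y, z in units of pi/4 rad (1.0 is pi/4 rad), then the opening in per cent of the stroke, from 0 (shut) to 100 (fully open). A call has 1 to 20 rows; each row shifts and turns the commanded pose from where the row before left it; what a row does not reach is not made up. A row lasts 1/12 s, in which the tool goes at most 41.7 mm and 7.16 degrees, less where a joint would pass 70% of its speed; a pose out of reach is approached as far as the arm can. A call with a number of a shift or a turn outside -1 to 1 is refused whole. A call with a gripper value outside its range is refused whole. The fingers move at their own pace and stop on an object; "force" is the grip in N (left out, the last holds). Time passes only in rows, so rows that do not move let the fingers close. It gives the time, the measured TCP pose, the force, the opening and the grip force at its end, in the units of the state.
- sense(): the state, without advancing time (a new reading comes with each control period).
- capture(name): name is "side" or "top"; returns a dict with "pixels" (420x560x3 uint8, blue, green, red), "fov_y" (degrees; the focal length in pixels is half the picture's height over the tangent of half this angle, whatever the lens; pixels are square), "cx", "cy" (the principal point, pixels), "k1" (the pictures are not rectified: a ray, as slopes to the right and down, at radius r is drawn at 1 + k1 r^2 times it, then the intrinsics apply), "position" and "attitude" of the camera in the world. Camera axes: x right, y down, z forward; pixel columns grow to the right and rows downward; lengths in mm; the calibration is good to about 2 mm. A picture is of the moment at which its call begins. There is no depth.
- finish_job(): hands the job in; it is judged then, once.
Trained networks look in a picture, given as the dict that the camera call returned (one of the last four; its "shot" number tells which), for a name from the list of things; names that differ only in an ending like _2 or _b are one class to them, and where a whole thing is asked for, a point or a joint stands for the part that bears it (a point fixed in the world has none). Each returns a list of dicts, best first, with "confidence" (0 to 1); they miss things now and then, are a little off and sometimes report something else, mostly with a low value. They report only what shows in the picture. A call takes as long as a camera call.
- boxes_of(picture, name): "position" ([column, row] in pixels, amid what is visible of it).
The state is a dict: "time_s": time; "joints": joint angles; "dq": joint speeds; "tau": joint torques, N m; "eef_pos": TCP position; "ee_rot": TCP orientation; "force": force on the tool from outside, world axes, zero at the start; "wrist_torque": the same for the moment, N m; "grip_width": opening from 0.0 (shut) to 1.0 (fully open); "grip_force": force on a finger pad.
Only numpy, scipy, OpenCV 4.12 (cv2) and the standard library are available. Lean on these libraries where they do the work, as an engineer would, in place of code of your own. Each camera call takes 0.05 s, during which the arm holds its last target. There are 200 camera calls.

TASK

Stock the watch case with every watch cradle on the shelf: press its release tab inward, pivot the smoked cover up about its rear edge and out of the frame, and lay it flat on the shelf beside the case. Slide each cradle along a rail of its own until it is fully home with the detent behind it and let go. Then put the cover back, tongue in the rear slot, and press its front down until it snaps in level, leaving the other things on the shelf alone.

Things in the scene. Friction and masses are not known exactly. Their poses are not given: they have to be found in the camera images.
- case: open-topped wooden watch case, fixed, 234 x 184 x 75 mm high, slightly turned; mm in its frame: origin underside centre, x front to rear, y left, z up. Inner floor z 8; front wall x -124 to -115, 70 high; side walls 70 high, inner faces y +-77.5; rear wall x 95 to 110. Three aluminium rails inside, side by side along x
- rail_floor (a point): case frame (-52, 0, 8) mm: on the free floor in front of the rails. This floor, x -90 to -12 and as wide as all the rails, is where a cradle can be set down in line with a rail (y 54, 0 or -54) before it is slid to +x
- lane0 (a point): home of the left rail, case frame (38, 54, 8) mm: the centre of a cradle's underside when fully home. Rail: channel 47 wide from x -12 to a stop at x 69, its sides topped by lips (z 16.5 to 20, 37 apart) which the cradle's foot slides under from the front
- lane1 (a point): the same for the middle rail (38, 0, 8)
- lane2 (a point): the same for the right rail (38, -54, 8)
- detent_mid (a point): top of the middle rail's detent, case frame (2.5, 0, 10.5) mm; each rail has one. A sprung round bump standing 2.5 mm out of the floor: a cradle's foot rides over it (a push of 2 to 6 N) and it rises again behind the foot once the foot is against the stop
- ledge_left (a point): on the left of two ledges (z 62, y +-77.5 to +-86) along the side walls, which carry the shut cover; above them the walls' inner faces are at y +-86, leaving the cover 3 mm at each side
- slot (a point): lower front edge, in the middle, of the slot in the rear wall, case frame (95, 0, 61.5) mm. The slot is 9.5 high (z 61.5 to 71, under a fixed rear lip that reaches z 75) and 116 wide; the cover's rear tongue goes in it from the front. It lets the cover tilt to about 0.5 rad
- pins (a point): midway between the two spring pins (case frame -106, +-50, 62 mm) that push the cover's front up: together 3.7 N when it is shut, 2.2 N after 14 mm when it is up
- release_tab (a joint): travel (m) of the sprung release tab in the case's front: 0 = out, cover hooked; pressed inward along the case's +x up to 0.009; from 0.006 on its hook is clear of the cover's catch. 2.1 N at rest, 3.4 N fully in; it comes back out by itself. The hook is bevelled on top, so pressing the cover down snaps it shut
- tab_face (a point): centre of the outer face of the tab's steel pad, case frame (-146, 0, 43) mm with the tab out; the pad is 44 wide (y), 34 high, 12 thick and its face stands 22 mm out from the front wall. Push it along the case's +x
- cover: loose smoked plate 204 (x) x 166 (y) x 5 mm, 0.26 kg, axes as the case's. Origin on the plate's underside; plate from x -112 (front) to 92. Shut: origin at (0, 0, 62) in the case's frame. With the tab pressed the pins lift its front 14 mm (0.07 rad) and it stays so
- cover_rib (a point): middle of the top of the cover's black handle rib, cover frame (-70, 0, 39) mm. The rib is 12 thick (x), 70 long (y) and rises from z 5 to 39: pinch it by its front and rear faces. A push of 6 to 12 N straight down here snaps the raised cover shut
- cover_rear (a point): middle of the rear lower edge of the cover's tongue, cover frame (104, 0, 0) mm. Tongue x 92 to 104, 100 wide, 4 thick; shut, it reaches 9 mm into the slot. To get it out tilt the front up about 0.3 rad about this edge, then draw the cover out forwards; put it back the same way in reverse
- cover_catch (a point): middle of the lowest edge of the catch under the cover's front, cover frame (-104, 0, -20) mm, 40 wide, x -109 to -99. Two feet at the rear (x 80 to 90, y +-66) reach as low, so on the shelf the cover lies level, its origin 20 mm up
- cradle_a: watch cradle, 0.14 kg: black foot 60 long (its x) x 44 wide (y) x 7 mm high, neck to z 16, grey cushion 30 thick (x) x 40 wide (y), z 16 to 44, a wristwatch lying on top (steel disc 37 across, top z 52). Origin underside centre; same after a half turn. Grip the cushion's two x faces. It starts on the shelf right of the case, or is absent
- cradle_b: watch cradle of the same kind as cradle_a, or absent
- cradle_c: watch cradle of the same kind as cradle_a, or absent
- ring_tray: bystander: white ceramic ring tray, 100 mm across, 52 high at its middle post; origin underside centre; leave alone
- cufflink_cup: bystander: white silicone cup 68 mm across, 60 high; origin underside centre; leave alone
- sunglasses_stand: bystander: black plastic sunglasses stand, foot 90 mm across, 101 high; origin underside centre; leave alone
- watch_stand: bystander: stainless T-shaped watch stand, foot 84 mm across, 101 high; origin underside centre; leave alone

How it is judged:
By the outcome, as a careful person would: the job done as asked, in the order asked, and still so for the second after the job is handed in, with the robot touching nothing.
Of cradle_a, cradle_b, cradle_c only 2 to 3 are there at a start; the rules pass over those that are not, and their reading is None.
At some moment in a run one of cradle_a, cradle_b, cradle_c may be knocked a few centimetres aside while the robot is not near it.
It also fails if it takes over 210 s, if anything falls off the work surface, if the arm or the gripper's body presses on something with over 40 N, if the wrist force passes 120 N, or if a joint passes its speed limit or range.

## Working session

There is one attempt and no reset: what is moved stays moved. The work goes in short steps, Python scripts to look and compute and a tool call to move; the robot and the scene stay as the last step left them, time stands still between calls to the robot, and variables do not carry over. Pictures are saved under pics/ and viewed, at most 14 in all, crops included, and the job is handed in when it is done.

Besides the shell and the picture viewer there is one more tool, called after ">>>" as a command line: name --argument value ..., lists and objects as JSON in quotes. drive_tool: Moves the arm, as the interface text tells. Shifts and turns lie within -1 to 1; 1 stands for 0.1 m of shift or pi/4 rad of turn. Its arguments: {"type":"object","properties":{"commands":{"type":"string"},"force":{"type":"number"}},"required":["commands"]}

```bash
ls; mkdir -p pics; cat > h.py <<'E'
import numpy as np, cv2
from scipy.spatial.transform import Rotation as R
from rig import *
def rot(q): return R.from_quat([q[1],q[2],q[3],q[0]])
def cam(p):
    a=np.array(p["attitude"],float)
    Rm=a if a.shape==(3,3) else rot(a).as_matrix()
    f=p["pixels"].shape[0]/2/np.tan(np.radians(p["fov_y"])/2)
    return Rm,np.array(p["position"],float),f
def proj(p,P):
    Rm,t,f=cam(p); c=(np.atleast_2d(P)-t)@Rm
    s=c[:,:2]/c[:,2:]; r2=(s**2).sum(1,keepdims=True)
    return s*(1+p["k1"]*r2)*f+[p["cx"],p["cy"]]
def ray(p,px):
    Rm,t,f=cam(p); d=(np.array(px,float)-[p["cx"],p["cy"]])/f; s=d.copy()
    for _ in range(30): s=d/(1+p["k1"]*(s@s))
    return t,Rm@np.array([s[0],s[1],1])
def atz(p,px,z):
    t,d=ray(p,px); return t+d*(z-t[2])/d[2]
def tri(obs):
    A=np.zeros((3,3));b=np.zeros(3)
    for p,px in obs:
        t,d=ray(p,px); d=d/np.linalg.norm(d); M=np.eye(3)-np.outer(d,d); A+=M;b+=M@t
    return np.linalg.solve(A,b)
E
python3 - <<'E'
from h import *
s=sense(); print(s)
ps={n:capture(n) for n in("top","side")}
for n,p in ps.items():
    cv2.imwrite(f"pics/{n}0.png",p["pixels"]); print(n,{k:v for k,v in p.items() if k!="pixels"})
    for o in "case cover cover_rib tab_face release_tab cradle_a ring_tray cufflink_cup sunglasses_stand watch_stand slot pins ledge_left".split():
        try: print(o,[(np.round(b["position"]).tolist(),round(b["confidence"],2)) for b in boxes_of(p,o)][:5])
        except Exception as e: print(o,e)
E
```

```text
pics
{'time_s': 0.0, 'joints': array([-1.51439813e+00,  3.13415400e-01,  1.49843861e+00, -4.50102284e-05,
        1.33102040e+00, -2.23414587e-01]), 'dq': array([-0.00087066,  0.00138154, -0.00055446, -0.00065383,  0.00062773,
       -0.00033099]), 'tau': array([-2.80685606e-05, -4.12265289e+01, -2.59740472e+01, -1.53611377e-04,
        4.17015268e-03, -9.85819746e-07]), 'eef_pos': array([ 144.9487881 , -504.33916367,  247.75220087]), 'ee_rot': array([-6.40466836e-04,  9.90228103e-01,  1.39455701e-01,  3.16746257e-05]), 'force': array([-0.16007624, -0.60509279,  0.25581055]), 'wrist_torque': array([-0.0099148 ,  0.03684533, -0.00758842]), 'grip_force': 0.0, 'grip_width': 1.0032611027531924}
top {'fov_y': 48.761688076568255, 'cx': 276.0705622531096, 'cy': 207.22012500589125, 'k1': -0.008916857810543478, 'position': array([ 330.60072908,   -2.70813622, 1314.58603587]), 'attitude': array([-0.07213717,  0.70886062, -0.6986074 ,  0.06527295]), 'shot': 1}
case [([276.0, 244.0], 0.79), ([289.0, 210.0], 0.34), ([362.0, 163.0], 0.31)]
cover [([283.0, 207.0], 0.92)]
cover_rib [([286.0, 210.0],
[... 584 characters left out ...]
 'attitude': array([ 0.11868985, -0.25174862,  0.86040849, -0.42688709]), 'shot': 2}
case [([276.0, 247.0], 0.64)]
cover [([279.0, 224.0], 0.7), ([273.0, 245.0], 0.53)]
cover_rib [([278.0, 218.0], 0.92), ([324.0, 250.0], 0.72)]
tab_face [([320.0, 252.0], 0.78), ([275.0, 248.0], 0.22)]
release_tab [([324.0, 250.0], 0.72), ([164.0, 266.0], 0.38)]
cradle_a [([372.0, 202.0], 0.94), ([270.0, 244.0], 0.53), ([377.0, 182.0], 0.51)]
ring_tray []
cufflink_cup [([124.0, 316.0], 0.84)]
sunglasses_stand [([164.0, 266.0], 0.62), ([275.0, 247.0], 0.25)]
watch_stand [([307.0, 154.0], 0.6)]
slot [([273.0, 246.0], 0.91)]
pins [([273.0, 246.0], 0.88), ([376.0, 181.0], 0.4)]
ledge_left [([271.0, 247.0], 0.58)]
```

View pics/top0.png

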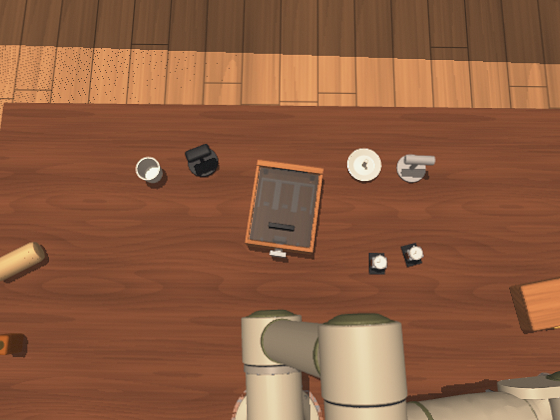

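View pics/side0.png

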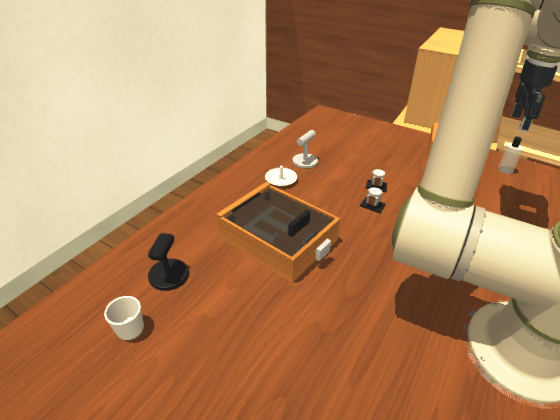

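The top picture shows the case at about (285,205), with its tab toward the robot at (278,253). Two cradles are at (378,263) and (413,254); the bystanders are at (148,170), (203,160), (364,165) and (412,167). The side view agrees.

```bash
python3 - <<'E'
import cv2
a=cv2.imread('pics/top0.png')[150:265,235:335]
b=cv2.imread('pics/side0.png')[175:280,210:345]
a=cv2.resize(a,None,fx=5,fy=5,interpolation=cv2.INTER_CUBIC);
cv2.imwrite('pics/ca.png',a)
b=cv2.resize(b,None,fx=5,fy=5,interpolation=cv2.INTER_CUBIC);cv2.imwrite('pics/cb.png',b)
E
```

```text
(no output)
```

View pics/ca.png

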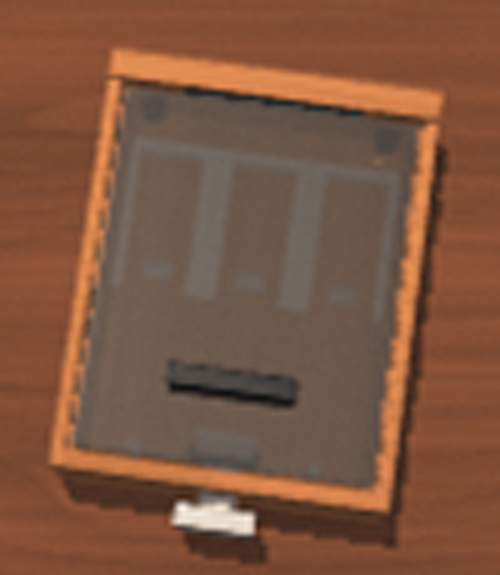

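View pics/cb.png

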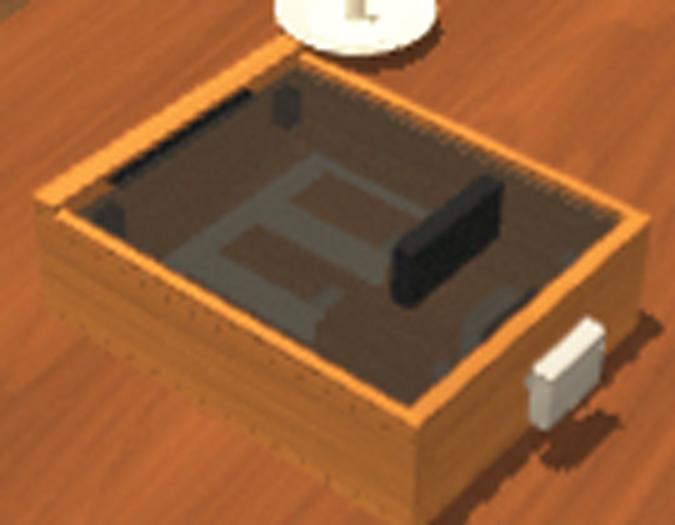

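```bash
cat >> h.py <<'E'
def cpose(c,P):
    P=np.atleast_2d(P).astype(float); a=c[2]; Rz=np.array([[np.cos(a),-np.sin(a),0],[np.sin(a),np.cos(a),0],[0,0,1]])
    return P@Rz.T+[c[0],c[1],0]
E
python3 - <<'E'
from h import *
from scipy.optimize import least_squares
T=[((-124,92,70),(52,465)),((-124,-92,70),(388,512)),((110,92,75),(113,50)),((110,-92,75),(443,93)),((95,92,75),(107,78)),((95,-92,75),(440,122))]
S=[((-124,92,70),(412,425)),((-124,-92,70),(650,217)),((110,92,75),(36,197)),((110,-92,75),(290,40)),((-146,22,60),(535,383)),((-146,-22,60),(605,325)),((-146,22,26),(543,430)),((-124,92,0),(415,530))]
pt,psd=capture("top"),capture("side")
def px(u,o): return (np.array([q for _,q in u])+.5)/5-.5+o
def go(use):
    def f(c):
        r=[]
        if 't' in use: r+=list((proj(pt,cpose(c,[q for q,_ in T]))-px(T,[235,150])).ravel())
        if 's' in use: r+=list((proj(psd,cpose(c,[q for q,_ in S]))-px(S,[210,175])).ravel())
        return r
    s=least_squares(f,[400,0,-.1]); print(use,s.x.round(3),np.round(s.fun.reshape(-1,2),1).tolist())
    return s.x
for u in('t','s','ts'): c=go(u)
for o in (["cradle_a"]):
    for p,z in((pt,26),(psd,26)):
        for b in boxes_of(p,o): print(b["confidence"],np.round(b["position"]),atz(p,b["position"],z).round())
for q in[(378,263),(413,254)]: print(atz(pt,q,52))
for q in[(375,192),(378,174)]: print(atz(psd,q,52))
print('tab',cpose(c,[-146,0,43]))
E
```

```text
t [ 5.88471e+02 -1.21160e+01 -1.23000e-01] [[-0.3, 0.2], [0.2, 0.2], [0.1, 0.1], [-0.2, 0.2], [0.5, -0.3], [-0.3, -0.4]]
s [ 5.89403e+02 -1.41650e+01 -1.37000e-01] [[-0.0, 0.0], [0.2, 0.0], [-0.9, -1.3], [-0.9, -1.7], [2.9, -0.9], [0.1, 0.5], [0.1, 0.6], [-1.7, 1.4]]
ts [ 5.89078e+02 -1.26890e+01 -1.29000e-01] [[-0.3, -0.2], [0.2, 0.1], [0.5, -0.2], [0.2, 0.2], [0.9, -0.7], [0.1, -0.4], [0.3, 0.4], [0.0, 0.0], [-1.2, -0.7], [-1.5, -1.4], [3.1, -0.7], [0.2, 0.6], [0.3, 0.8], [-1.3, 1.8]]
0.86 [412. 253.] [ 461. -368.   26.]
0.82 [380. 266.] [ 423. -278.   26.]
0.9 [371. 201.] [ 431. -255.   26.]
0.74 [376. 181.] [ 457. -359.   26.]
0.36 [279. 174.] [ 719. -235.   26.]
[ 429.16718221 -267.00562454   52.        ]
[ 454.89876751 -362.73489057   52.        ]
[ 428.88049858 -265.85298051   52.        ]
[ 454.68614132 -358.69855992   52.        ]
tab [[444.28879349   6.07439984  43.        ]]
```

>>> drive_tool --commands "0.146 0.286 0 0 0 -0.0287 0;0.146 0.286 0 0 0 -0.0287 0;0.146 0.286 0 0 0 -0.0287 0;0.146 0.286 0 0 0 -0.0287 0;0.146 0.286 0 0 0 -0.0287 0;0.146 0.286 0 0 0 -0.0287 0;0.146 0.286 0 0 0 -0.0287 0;0.146 0.286 0 0 0 -0.0287 0;0.146 0.286 0 0 0 -0.0287 0;0.146 0.286 0 0 0 -0.0287 0;0.146 0.286 0 0 0 -0.0287 0;0.146 0.286 0 0 0 -0.0287 0;0.146 0.286 0 0 0 -0.0287 0;0.146 0.286 0 0 0 -0.0287 0;0.146 0.286 0 0 0 -0.0287 0;0.146 0.286 0 0 0 -0.0287 0;0.146 0.286 0 0 0 -0.0287 0;0.146 0.286 0 0 0 -0.0287 0;0 0 0 0 0 0 0" --force 30

```text
time_s: 3.18
eef_pos: [409.0, 13.9, 248.4]
ee_rot: [-0.001, 0.998, -0.061, 0.0]
force: [0.5, -0.2, -0.1]
grip_width: 0.0
grip_force: 0.0
```

>>> drive_tool --commands "0 -0.036 -0.3 0 0 0 0;0 0 -0.35 0 0 0 0;0 0 -0.35 0 0 0 0;0 0 -0.35 0 0 0 0;0 0 -0.35 0 0 0 0;0 0 -0.26 0 0 0 0;0.08 -0.01 0 0 0 0 0;0.08 -0.01 0 0 0 0 0;0 0 0 0 0 0 0"

```text
time_s: 3.93
eef_pos: [426.6, 3.8, 54.0]
ee_rot: [0.0, 0.998, -0.063, 0.002]
force: [0.1, -0.5, 0.4]
grip_width: 0.001
grip_force: 0.0
```

```bash
python3 - <<'E'
from h import *
p=capture("side"); q=capture("top"); 
a=cv2.resize(p["pixels"][150:310,200:400],None,fx=3,fy=3,interpolation=cv2.INTER_CUBIC)
b=cv2.resize(q["pixels"][140:300,235:435],None,fx=3,fy=3,interpolation=cv2.INTER_CUBIC)
cv2.imwrite("pics/tab1.png",a);cv2.imwrite("pics/t1.png",b); cv2.imwrite("pics/topfull1.png",q["pixels"])
print([(np.round(b["position"]),b["confidence"]) for b in boxes_of(q,"cradle_a")])
E
```

```text
[(array([413., 251.]), 0.89), (array([381., 267.]), 0.78)]
```

View pics/tab1.png

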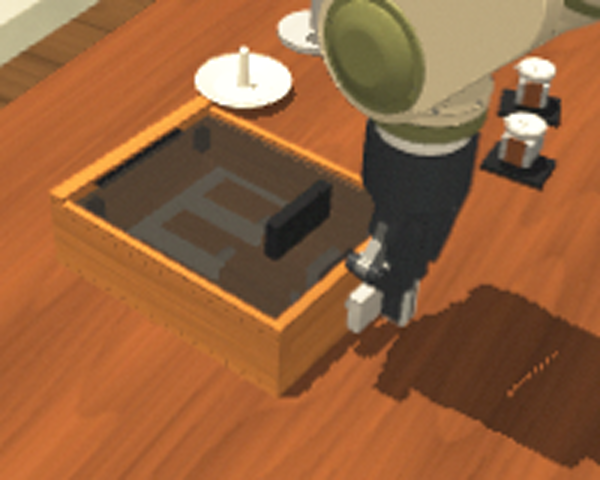

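View pics/topfull1.png

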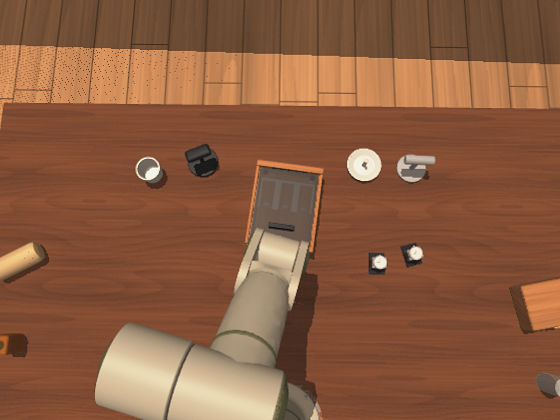

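The fingers stand just in front of the tab pad, and only two cradles are on the shelf, at pixels (378,263) and (413,254). I'll press the tab in steps.

>>> drive_tool --commands "0.03 -0.004 0 0 0 0 0;0.03 -0.004 0 0 0 0 0;0.02 -0.002 0 0 0 0 0;0 0 0 0 0 0 0"

```text
time_s: 4.42
eef_pos: [432.2, 3.6, 52.5]
ee_rot: [0.0, 0.998, -0.063, 0.0]
force: [-0.2, 0.2, 0.2]
grip_width: -0.0
grip_force: 0.0
```

>>> drive_tool --commands "0.03 -0.004 0 0 0 0 0;0.03 -0.004 0 0 0 0 0;0 0 0 0 0 0 0"

```text
time_s: 4.67
eef_pos: [437.8, 2.9, 52.2]
ee_rot: [-0.0, 0.998, -0.063, -0.0]
force: [-3.8, 1.2, 0.2]
grip_width: 0.0
grip_force: 1.4
```

>>> drive_tool --commands "0.03 -0.004 0 0 0 0 0;0 0 0 0 0 0 0;0 0 0 0 0 0 0"

```text
time_s: 4.92
eef_pos: [440.6, 2.5, 52.1]
ee_rot: [-0.0, 0.998, -0.063, -0.0]
force: [-3.8, 0.9, -0.1]
grip_width: 0.001
grip_force: 1.6
```

```bash
python3 - <<'E'
from h import *
p=capture("side"); q=capture("top"); 
a=cv2.resize(p["pixels"][150:310,200:400],None,fx=3,fy=3,interpolation=cv2.INTER_CUBIC)
cv2.imwrite("pics/tab2.png",a)
print(sense()["force"])
E
```

```text
[-2.48934407  1.75715069 -0.03833079]
```

View pics/tab2.png

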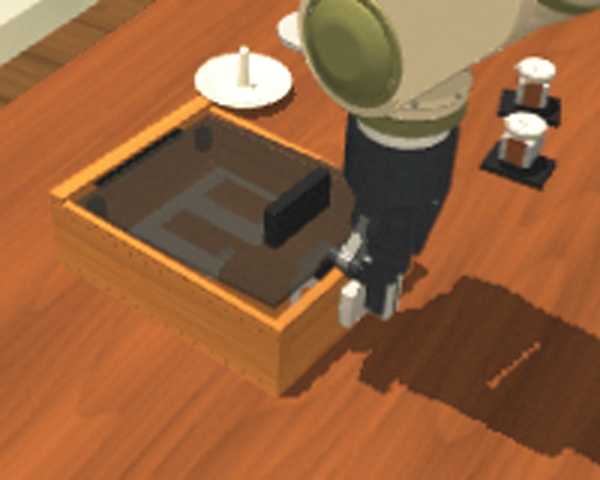

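The side view shows the cover's front raised by the pins, so the hook is clear. I'll retreat, rise, turn and go above the rib.

>>> drive_tool --commands "-0.3 0.04 0 0 0 0 0;-0.1 0.01 0.2 0 0 0 0;0 0 0.3 0 0 0.154 50;0 0 0.3 0 0 0.154 50;0 0 0.3 0 0 0.154 50;0 0 0.3 0 0 0.154 50;0.135 -0.013 0 0 0 0.154 50;0.135 -0.013 0 0 0 0.154 50;0.135 -0.013 0 0 0 0.154 50;0.135 -0.013 0 0 0 0.154 50;0.135 -0.013 0 0 0 0.154 50;0.135 -0.013 0 0 0 0.154 50;0.135 -0.013 0 0 0 0.154 50;0.135 -0.013 0 0 0 0.154 50;0.135 -0.013 0 0 0 0.152 50;0 0 0 0 0 0 50"

```text
time_s: 6.35
eef_pos: [524.2, -4.8, 192.4]
ee_rot: [0.001, 0.749, 0.663, 0.001]
force: [-0.5, 0.1, -0.4]
grip_width: 0.498
grip_force: 0.0
```

```bash
cat >> h.py <<'E'
C=np.array([588.7,-12.4,-0.125])
def pose():
    s=sense(); r=rot(s["ee_rot"]).as_matrix(); e=s["eef_pos"]
    d=e-[C[0],C[1],0]; ca,sa=np.cos(C[2]),np.sin(C[2])
    y=r[:,1]; a=(np.arctan2(y[1],y[0])-C[2]+np.pi/2)%np.pi-np.pi/2
    print("t",round(s["time_s"],1),"world",e.round(1),"case",np.round([ca*d[0]+sa*d[1],-sa*d[0]+ca*d[1],e[2]],1),"yaw err",round(a,3),"tool z",r[:,2].round(3),"F",s["force"].round(1),"grip",round(s["grip_width"]*85,1),round(float(s["grip_force"]),1))
E
python3 -c "
from h import *
pose()"
```

```text
t 6.3 world [524.2  -4.8 192.4] case [-64.9  -0.5 192.4] yaw err 0.003 tool z [ 0.002 -0.001 -1.   ] F [-0.5  0.1 -0.4] grip 42.3 0.0
```

>>> drive_tool --commands "-0.027 0.003 -0.25 0.011 0.088 0 50;0 0 -0.25 0 0 0 50;0 0 -0.25 0 0 0 50;0 0 -0.1 0 0 0 50;0 0 -0.05 0 0 0 50;0 0 0 0 0 0 50;0 0 0 0 0 0 0;0 0 0 0 0 0 0;0 0 0 0 0 0 0;0 0 0 0 0 0 0;0 0 0 0 0 0 0" --force 50

```text
time_s: 7.27
eef_pos: [520.1, -4.1, 103.0]
ee_rot: [-0.025, 0.75, 0.661, -0.023]
force: [0.4, -0.3, 2.3]
grip_width: 0.128
grip_force: 51.5
```

```bash
python3 -c "
from h import *
pose()"
```

```text
t 7.3 world [520.1  -4.1 103. ] case [-69.1  -0.3 103. ] yaw err -0.001 tool z [-0.067  0.008 -0.998] F [ 0.4 -0.3  2.3] grip 10.8 51.5
```

>>> drive_tool --commands "0.022 -0.003 0.085 0.008 0.063 0 0;0.026 -0.003 0.084 0.008 0.063 0 0;0.031 -0.004 0.083 0.008 0.063 0 0;0.035 -0.004 0.081 0.008 0.063 0 0;0.039 -0.005 0.079 0.008 0.063 0 0;0 0 0 0 0 0 0;0 0 0 0 0 0 0"

```text
time_s: 7.85
eef_pos: [535.3, -6.0, 143.2]
ee_rot: [-0.118, 0.741, 0.653, -0.104]
force: [2.5, -1.1, 1.0]
grip_width: 0.131
grip_force: 51.4
```

```bash
python3 -c "
from h import *
pose()"
```

```text
t 7.8 world [535.3  -6.  143.2] case [-53.7  -0.3 143.2] yaw err -0.001 tool z [-0.309  0.039 -0.95 ] F [ 2.5 -1.1  1. ] grip 11.1 51.4
```

>>> drive_tool --commands "-0.05 0.006 0 0 0 0 0;-0.05 0.006 0 0 0 0 0;-0.05 0.006 0 0 0 0 0;-0.08 0.01 0 0 0 0 0;-0.08 0.01 0 0 0 0 0;0 0 0 0 0 0 0"

```text
time_s: 8.35
eef_pos: [501.8, -1.6, 143.2]
ee_rot: [-0.12, 0.74, 0.653, -0.106]
force: [-0.5, 0.6, -2.5]
grip_width: 0.126
grip_force: 50.9
```

```bash
python3 -c "
from h import *
pose()
p=capture('side'); a=cv2.resize(p['pixels'][100:310,180:420],None,fx=2.5,fy=2.5); cv2.imwrite('pics/draw.png',a)"
```

```text
t 8.3 world [501.8  -1.6 143.2] case [-8.760e+01 -1.000e-01  1.432e+02] yaw err -0.001 tool z [-0.314  0.04  -0.949] F [-0.5  0.6 -2.5] grip 10.7 50.9
```

View pics/draw.png

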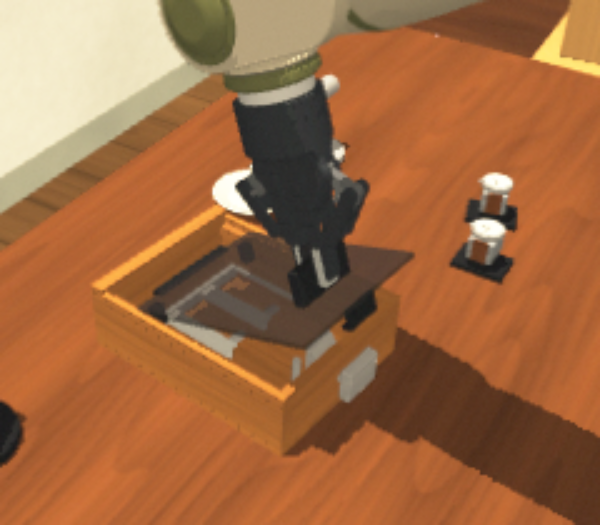

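The cover is out of the slot and tilted, with its rear edge free. I'll lift it, level it and carry it to the left of the case.

>>> drive_tool --commands "0 0 0.3 0 0 0 0;0 0 0.4 0 0 0 0;0 0 0.4 0 0 0 0;-0.1 0.28 0 -0.010 -0.081 0 0;-0.1 0.28 0 -0.010 -0.081 0 0;-0.1 0.28 0 -0.010 -0.081 0 0;-0.1 0.28 0 -0.010 -0.081 0 0;-0.1 0.28 0 -0.010 -0.081 0 0;-0.1 0.28 0 0 0 0 0;-0.1 0.28 0 0 0 0 0;-0.1 0.29 0 0 0 0 0;0 0 -0.3 0 0 0 0;0 0 -0.35 0 0 0 0;0 0 -0.35 0 0 0 0;0 0 -0.35 0 0 0 0;0 0 -0.25 0 0 0 0;0 0 -0.18 0 0 0 0;0 0 0 0 0 0 0"

```text
time_s: 9.9
eef_pos: [421.7, 222.3, 72.2]
ee_rot: [-0.001, 0.75, 0.661, -0.002]
force: [-0.5, -0.6, -2.5]
grip_width: 0.13
grip_force: 50.9
```

```bash
python3 -c "
from h import *
pose()"
```

```text
t 9.9 world [421.7 222.3  72.2] case [-194.9  212.1   72.2] yaw err -0.001 tool z [-0.006 -0.001 -1.   ] F [-0.5 -0.6 -2.5] grip 11.1 50.9
```

>>> drive_tool --commands "0 0 -0.1 0 0 0 0;0 0 -0.07 0 0 0 0;0 0 -0.04 0 0 0 0;0 0 -0.015 0 0 0 0;0 0 0 0 0 0 0"

```text
time_s: 10.32
eef_pos: [424.0, 222.9, 53.2]
ee_rot: [0.0, 0.75, 0.661, 0.001]
force: [0.2, 0.2, -2.9]
grip_width: 0.131
grip_force: 50.8
```

>>> drive_tool --commands "0 0 -0.015 0 0 0 0;0 0 0 0 0 0 0;0 0 0 0 0 0 0"

```text
time_s: 10.57
eef_pos: [424.0, 222.9, 51.7]
ee_rot: [0.0, 0.75, 0.661, 0.001]
force: [-1.2, 0.0, -2.0]
grip_width: 0.126
grip_force: 50.9
```

>>> drive_tool --commands "0 0 -0.015 0 0 0 0;0 0 0 0 0 0 0;0 0 0 0 0 0 0"

```text
time_s: 10.82
eef_pos: [424.1, 223.0, 50.2]
ee_rot: [0.0, 0.75, 0.661, 0.001]
force: [1.3, 0.6, -1.2]
grip_width: 0.129
grip_force: 51.1
```

>>> drive_tool --commands "0 0 -0.01 0 0 0 0;0 0 0 0 0 0 0;0 0 0 0 0 0 0"

```text
time_s: 11.07
eef_pos: [424.1, 223.0, 50.1]
ee_rot: [0.0, 0.75, 0.661, 0.001]
force: [-4.3, -1.1, 13.3]
grip_width: 0.129
grip_force: 53.1
```

>>> drive_tool --commands "0 0 0.005 0 0 0 0;0 0 0 0 0 0 40;0 0 0 0 0 0 40;0 0 0 0 0 0 40;0 0 0 0 0 0 40;0 0 0.1 0 0 0 40;0 0 0.3 0 0 0 70;0 0 0.35 0 0 0 70;0 0 0.35 0 0 0 70;0 0 0.35 0 0 0 70;0 -0.4 0 0 0 0 70;0 -0.4 0 0 0 0 70;0 -0.4 0 0 0 0 70;0 -0.4 0 0 0 0 70;0 -0.4 0 0 0 0 70;0 -0.4 0 0 0 0 70;0 0 0 0 0 0 70;0 0 0 0 0 0 70"

```text
time_s: 12.57
eef_pos: [423.8, -18.7, 195.1]
ee_rot: [0.0, 0.752, 0.66, 0.001]
force: [0.1, 0.1, 0.6]
grip_width: 0.701
grip_force: 0.0
```

```bash
python3 - <<'E'
from h import *
pose()
p=capture("side"); q=capture("top")
a=p["pixels"][160:220,345:405]; b=q["pixels"][235:285,355:435]
a=cv2.resize(a,(390,390),interpolation=cv2.INTER_CUBIC); b=cv2.resize(b,(624,390),interpolation=cv2.INTER_CUBIC)
c=cv2.resize(q["pixels"][130:330,110:330],(220,200))
cv2.imwrite("pics/crad_s.png",a); 
cv2.imwrite("pics/full_t.png",q["pixels"]);cv2.imwrite("pics/full_s.png",p["pixels"])
top=cv2.resize(q["pixels"][120:340,120:440],(800,550),interpolation=cv2.INTER_CUBIC); cv2.imwrite("pics/t3.png",top)
for n,im in(("t",q),("s",p)): print([(np.round(b["position"],1).tolist(),round(b["confidence"],2)) for b in boxes_of(im,"cradle_a")])
E
```

```text
t 12.6 world [423.8 -18.7 195.1] case [-162.8  -26.8  195.1] yaw err -0.005 tool z [ 0.002  0.001 -1.   ] F [0.1 0.1 0.6] grip 59.6 0.0
[([411.6, 251.6], 0.57), ([379.4, 264.2], 0.55)]
[([373.6, 199.4], 0.74), ([382.0, 183.9], 0.51)]
```

View pics/t3.png

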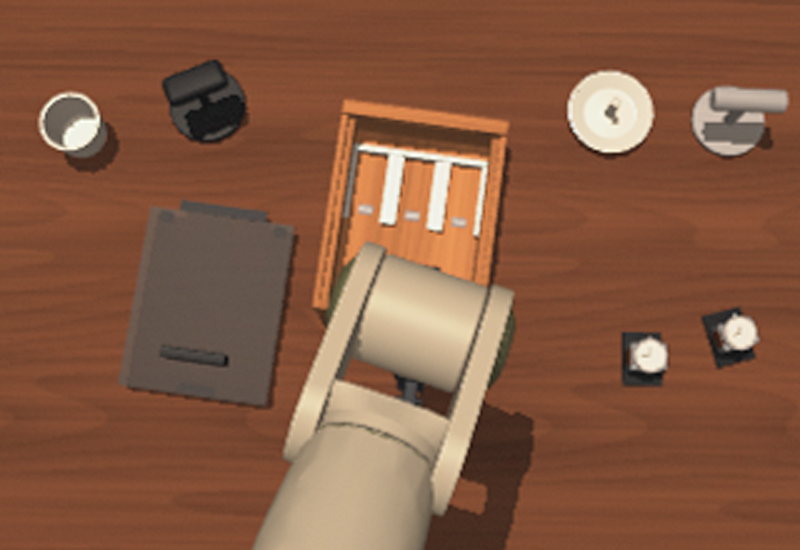

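The top view shows the cover lying flat left of the case, the case open with its three rails in view, and the two cradles unmoved. Next I'll measure the cradle poses.

```bash
cat >> h.py <<'E'
def cradles(q,boxes):
    im=q["pixels"]; g=im.max(2)
    for u,v in boxes:
        u,v=int(u),int(v); x0,y0=u-18,v-18; k=6
        roi=cv2.resize(g[y0:v+18,x0:u+18],None,fx=k,fy=k,interpolation=cv2.INTER_CUBIC)
        res={}
        for nm,m in(("foot",roi<48),("disc",roi>150)):
            n,l,st,ce=cv2.connectedComponentsWithStats(m.astype(np.uint8)); 
            if n<2: continue
            i=1+np.argmax(st[1:,4]); ys,xs=np.where(l==i)
            r=cv2.minAreaRect(np.c_[xs,ys].astype(np.float32))
            f=lambda P:(np.array(P)+.5)/k-.5+[x0,y0]
            z=7 if nm=="foot" else 51
            W=np.array([atz(q,f(b),z)[:2] for b in cv2.boxPoints(r)])
            e=W-np.roll(W,1,0); L=np.linalg.norm(e,axis=1); j=L.argmax()
            a=(np.arctan2(e[j,1],e[j,0])+np.pi/2)%np.pi-np.pi/2
            c=f(ce[i]) if nm=="disc" else f(r[0])
            print(nm,atz(q,c,z).round(1)[:2],"size",L[:2].round(),"ang",round(a,3),end=" | ")
        print()
E
python3 - <<'E'
from h import *
q=capture("top"); cradles(q,[(378,263),(413,254)])
E
```

```text
foot [ 433.1 -272.5] size [55. 44.] ang -0.029 | disc [ 432.5 -271.4] size [38. 37.] ang 1.564 | 
foot [ 457.8 -369.6] size [58. 43.] ang 0.265 | disc [ 458.9 -370.3] size [38. 37.] ang 0.537 |
```

>>> drive_tool --commands "0.02 -0.36 0 0 0 0.0318 70;0.02 -0.36 0 0 0 0.0318 70;0.02 -0.36 0 0 0 0.0318 70;0.02 -0.36 0 0 0 0.0318 70;0.01 -0.36 0 0 0 0 70;0 -0.36 0 0 0 0 70;0 -0.37 0 0 0 0 70;0 0 -0.35 0 0 0 70;0 0 -0.35 0 0 0 70;0 0 -0.35 0 0 0 70;0 0 -0.2 0 0 0 70;0 0 0 0 0 0 70;0 0 0 0 0 0 70"

```text
time_s: 13.9
eef_pos: [433.3, -269.3, 69.5]
ee_rot: [-0.0, 0.716, 0.698, 0.001]
force: [0.2, -1.1, -0.1]
grip_width: 0.699
grip_force: 0.0
```

```bash
python3 -c "
from h import *
pose()
p=capture('side'); a=cv2.resize(p['pixels'][90:240,300:450],None,fx=4,fy=4,interpolation=cv2.INTER_CUBIC); cv2.imwrite('pics/g1.png',a)"
```

```text
t 13.9 world [ 433.3 -269.3   69.5] case [-122.2 -274.3   69.5] yaw err 0.101 tool z [ 0.001  0.002 -1.   ] F [ 0.2 -1.1 -0.1] grip 59.4 0.0
```

View pics/g1.png

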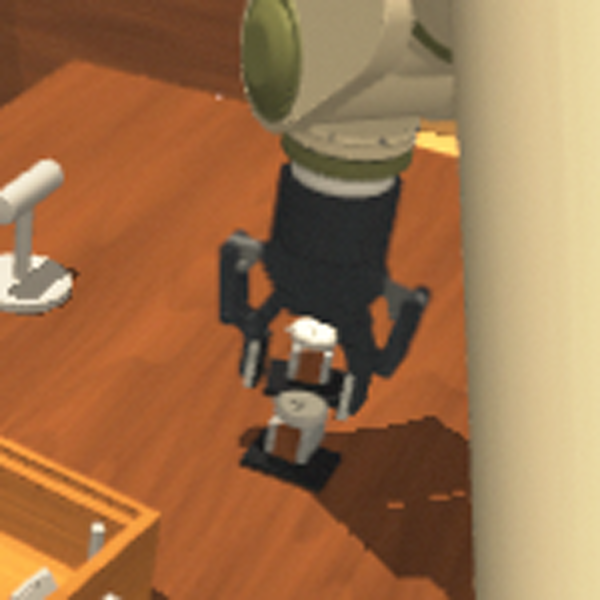

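The open fingers straddle cradle A. I'll lower and grip.

>>> drive_tool --commands "-0.005 -0.027 -0.1 0 0 0 70;0 0 -0.15 0 0 0 70;0 0 -0.1 0 0 0 70;0 0 -0.045 0 0 0 70;0 0 0 0 0 0 70;0 0 0 0 0 0 70;0 0 0 0 0 0 0;0 0 0 0 0 0 0;0 0 0 0 0 0 0;0 0 0 0 0 0 0;0 0 0 0 0 0 0" --force 30

```text
time_s: 14.87
eef_pos: [432.7, -273.1, 30.7]
ee_rot: [0.001, 0.716, 0.698, 0.001]
force: [-1.0, 0.5, 6.0]
grip_width: 0.42
grip_force: 29.4
```

```bash
python3 -c "
from h import *
pose()"
```

```text
t 14.9 world [ 432.7 -273.1   30.7] case [-122.3 -278.1   30.7] yaw err 0.099 tool z [ 0.002  0.    -1.   ] F [-1.   0.5  6. ] grip 35.7 29.4
```

View pics/g2.png

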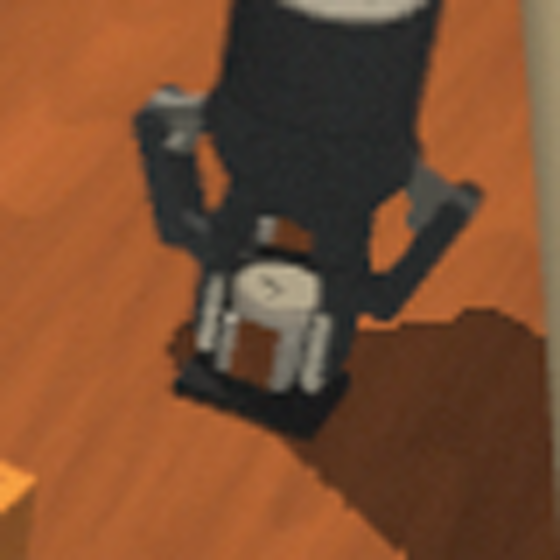

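The pads stopped at 35.7 mm, so they gripped the 37 mm watch disc. The tips still stand well above the foot, so I'll open, go lower and regrip on the cushion.

>>> drive_tool --commands "0 0 0 0 0 0 55;0 0 0 0 0 0 55;0 0 0 0 0 0 55;0 0 -0.04 0 0 0 55;0 0 -0.027 0 0 0 55;0 0 0 0 0 0 55;0 0 0 0 0 0 0;0 0 0 0 0 0 0;0 0 0 0 0 0 0;0 0 0 0 0 0 0;0 0 0 0 0 0 0"

```text
time_s: 15.83
eef_pos: [432.4, -272.8, 23.3]
ee_rot: [0.0, 0.716, 0.698, 0.001]
force: [1.6, -0.3, -0.3]
grip_width: 0.378
grip_force: 48.5
```

```bash
python3 -c "
from h import *
pose()"
```

```text
t 15.8 world [ 432.4 -272.8   23.3] case [-122.6 -277.9   23.3] yaw err 0.099 tool z [ 0.002  0.001 -1.   ] F [ 1.6 -0.3 -0.3] grip 32.1 48.5
```

>>> drive_tool --commands "0 0 0 0 0 0 0;0 0 0 0 0 0 0"

```text
time_s: 16.0
eef_pos: [432.4, -272.9, 23.3]
ee_rot: [0.0, 0.716, 0.698, 0.001]
force: [1.6, -0.1, 0.5]
grip_width: 0.384
grip_force: 48.6
```

```bash
python3 - <<'E'
from h import *
q=capture("top"); im=cv2.imread("pics/full_t.png")
g=im.min(2).astype(float)
for side in(27,-27):
    pts=[]
    for x in np.arange(0,55,3.0):
        ys=np.arange(side-17,side+17,.5); P=cpose(C,np.c_[np.full(len(ys),x),ys,np.full(len(ys),20)])
        uv=proj(q,P).astype(np.float32); v=cv2.remap(g.astype(np.float32),uv[None,:,0],uv[None,:,1],cv2.INTER_LINEAR)[0]
        m=(v>(v.max()+v.min())/2); pts.append((x,ys[m].mean(),m.sum()*.5))
    pts=np.array(pts); pf=np.polyfit(pts[:,0],pts[:,1],1); print(side,pf, np.polyval(pf,27), pts[:,2].mean(), pts[:,1].round(1))
E
```

```text
27 [7.30994152e-04 2.80065789e+01] 28.02631578947368 18.289473684210527 [28.  28.  28.  28.2 28.  27.8 28.  28.  28.2 28.  28.2 28.  27.8 27.8
 28.  28.2 28.  28.2 28. ]
-27 [ 8.77192982e-04 -2.59973684e+01] -25.97368421052632 18.289473684210527 [-26.5 -26.  -26.  -26.  -26.  -25.5 -25.5 -26.  -26.2 -26.  -26.  -26.
 -25.8 -25.8 -26.  -26.2 -26.  -26.  -26. ]
```

>>> drive_tool --commands "0 0 0.1 0 0 0 0;0 0 0.3 0 0 0 0;0 0 0.35 0 0 0 0;0 0 0.35 0 0 0 0;0.139 0.305 0 0 0 -0.0182 0;0.139 0.305 0 0 0 -0.0182 0;0.139 0.305 0 0 0 -0.0182 0;0.139 0.305 0 0 0 -0.0182 0;0.139 0.305 0 0 0 -0.0182 0;0.139 0.305 0 0 0 -0.0182 0;0.139 0.305 0 0 0 -0.0182 0;0 0 0 0 0 0 0;0 0 0 0 0 0 0;0 0 0 0 0 0 0"

```text
time_s: 17.22
eef_pos: [529.3, -59.5, 133.5]
ee_rot: [0.0, 0.75, 0.661, 0.001]
force: [1.1, -0.1, -1.5]
grip_width: 0.381
grip_force: 48.4
```

```bash
sed -i 's/^C=.*/C=np.array([588.2,-11.4,-0.125])/' h.py; python3 -c "
from h import *
pose()"
```

```text
t 17.2 world [529.3 -59.5 133.5] case [-52.4 -55.1 133.5] yaw err -0.001 tool z [ 0.001  0.001 -1.   ] F [ 1.1 -0.1 -1.5] grip 32.4 48.4
```

>>> drive_tool --commands "0 0 -0.25 0 0 0 0;0 0 -0.3 0 0 0 0;0 0 -0.25 0 0 0 0;0 0 -0.14 0 0 0 0;0 0 -0.05 0 0 0 0;0 0 0 0 0 0 0;0 0 0 0 0 0 0;0 0 0 0 0 0 0"

```text
time_s: 17.88
eef_pos: [529.2, -60.5, 35.2]
ee_rot: [0.0, 0.751, 0.661, 0.001]
force: [-3.6, 0.5, 5.2]
grip_width: 0.359
grip_force: 99.5
```

>>> drive_tool --commands "0 0 -0.015 0 0 0 0;0 0 0 0 0 0 0;0 0 0 0 0 0 0"

```text
time_s: 18.13
eef_pos: [529.4, -60.6, 34.9]
ee_rot: [0.0, 0.751, 0.661, 0.001]
force: [-9.4, -0.6, 20.9]
grip_width: 0.36
grip_force: 101.1
```

```bash
python3 -c "
from h import *
p=capture('side'); a=cv2.resize(p['pixels'][140:290,210:350],None,fx=4,fy=4,interpolation=cv2.INTER_CUBIC); cv2.imwrite('pics/g3.png',a)"
```

```text
(no output)
```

View pics/g3.png

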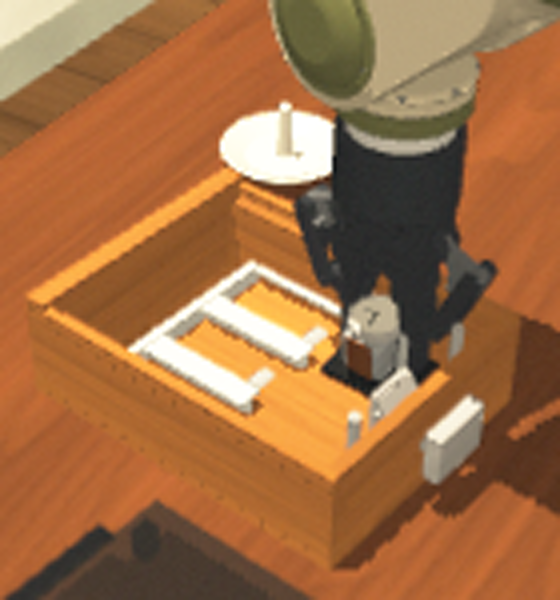

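The cradle is down on the floor in line with the right rail, perhaps a little pitched in the grip. I'll let go so it settles flat, then regrip lower.

>>> drive_tool --commands "0 0 0.01 0 0 0 0;0 0 0 0 0 0 55;0 0 0 0 0 0 55;0 0 0 0 0 0 55;0 0 -0.03 0 0 0 55;0 0 -0.025 0 0 0 55;0 0 0 0 0 0 55;0 0 0 0 0 0 55" --force 20

```text
time_s: 18.85
eef_pos: [534.4, -61.2, 31.2]
ee_rot: [0.006, 0.751, 0.66, 0.005]
force: [16.6, 1.6, 5.9]
grip_width: 0.544
grip_force: 29.3
```

```bash
python3 -c "
from h import *
pose()"
```

```text
t 18.9 world [534.4 -61.2  31.2] case [-47.1 -56.1  31.2] yaw err -0.004 tool z [ 0.015 -0.002 -1.   ] F [16.6  1.6  5.9] grip 46.2 29.3
```

>>> drive_tool --commands "0 0 0 0 0 0 47;0 0 0 0 0 0 47;0.02 0 -0.01 0 0 0 47;0 0 0 0 0 0 47;0 0 0 0 0 0 47"

```text
time_s: 19.27
eef_pos: [534.0, -61.3, 30.5]
ee_rot: [0.003, 0.751, 0.661, 0.002]
force: [-1.0, -3.2, 23.5]
grip_width: 0.474
grip_force: 25.0
```

```bash
python3 -c "
from h import *
pose()"
```

```text
t 19.3 world [534.  -61.3  30.5] case [-47.5 -56.2  30.5] yaw err -0.002 tool z [ 0.008 -0.002 -1.   ] F [-1.  -3.2 23.5] grip 40.3 25.0
```

>>> drive_tool --commands "0 0.01 0.02 0 0 0 52;0 0 0.02 0 0 0 52;0 0 0.02 0 0 0 52;0 0 0 0 0 0 52;0 0 0 0 0 0 52"

```text
time_s: 19.68
eef_pos: [533.3, -59.6, 33.8]
ee_rot: [0.002, 0.751, 0.661, 0.002]
force: [9.0, -1.1, -5.3]
grip_width: 0.523
grip_force: 15.1
```

```bash
python3 -c "
from h import *
pose()
p=capture('side'); q=capture('top'); a=cv2.resize(p['pixels'][200:270,260:340],(640,560),interpolation=cv2.INTER_CUBIC); cv2.imwrite('pics/g4.png',a); cv2.imwrite('pics/g4t.png',q['pixels'])"
```

```text
t 19.7 world [533.3 -59.6  33.8] case [-48.5 -54.7  33.8] yaw err -0.002 tool z [ 0.006 -0.001 -1.   ] F [ 9.  -1.1 -5.3] grip 44.5 15.1
```

View pics/g4.png

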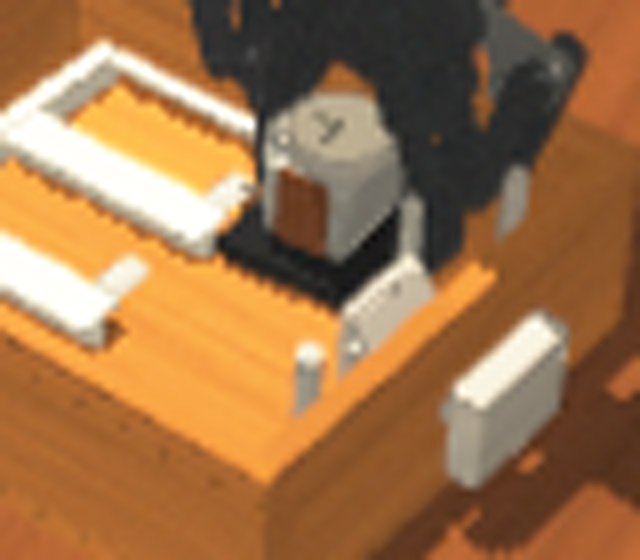

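The cradle sits flat with its nose at the right rail's mouth. The front finger's linkage was touching the extended spring pin near (515,200). I'll close gently, which pulls the linkage clear, and slide toward +x.

>>> drive_tool --commands "0 0 -0.02 0 0 0 45;0 0 0 0 0 0 0;0 0 0 0 0 0 0;0 0 0 0 0 0 0;0 0 0 0 0 0 0"

```text
time_s: 20.2
eef_pos: [531.5, -58.5, 31.3]
ee_rot: [0.0, 0.75, 0.661, 0.001]
force: [0.4, -2.0, 1.5]
grip_width: 0.383
grip_force: 41.5
```

```bash
python3 -c "
from h import *
pose()"
```

```text
t 20.2 world [531.5 -58.5  31.3] case [-50.4 -53.8  31.3] yaw err -0.001 tool z [ 0.001  0.001 -1.   ] F [ 0.4 -2.   1.5] grip 32.5 41.5
```

>>> drive_tool --commands "0.05 -0.006 0 0 0 0 0;0.05 -0.006 0 0 0 0 0;0.05 -0.006 0 0 0 0 0;0.05 -0.006 0 0 0 0 0;0 0 0 0 0 0 0"

```text
time_s: 20.62
eef_pos: [543.7, -59.6, 31.6]
ee_rot: [-0.009, 0.749, 0.663, -0.007]
force: [-54.8, -1.7, 48.3]
grip_width: 0.386
grip_force: 55.3
```

```bash
python3 -c "
from h import *
pose()"
```

```text
t 20.6 world [543.7 -59.6  31.6] case [-38.2 -53.4  31.6] yaw err 0.003 tool z [-0.023  0.004 -1.   ] F [-54.8  -1.7  48.3] grip 32.8 55.3
```

Blocked at the rail mouth. I'll back off, let go, rise clear and measure the cradle against the rail.

>>> drive_tool --commands "-0.07 0.009 0 0 0 0 0;-0.05 0.006 0 0 0 0 0;0 0 0 0 0 0 0;0 0 0 0 0 0 47;0 0 0 0 0 0 47;0 0 0.05 0 0 0 47;0 0 0.15 0 0 0 52;0 0 0.3 0 0 0 52;0 0 0.35 0 0 0 52;0 0 0.35 0 0 0 52;-0.4 0 0 0 0 0 52;-0.4 0 0 0 0 0 52;-0.4 0 0 0 0 0 52;-0.4 0 0 0 0 0 52;-0.2 0.2 0 0 0 0 52;0 0 0 0 0 0 52"

```text
time_s: 21.95
eef_pos: [356.3, -37.2, 151.2]
ee_rot: [-0.001, 0.75, 0.661, 0.001]
force: [0.5, -1.0, -1.4]
grip_width: 0.517
grip_force: 13.7
```

```bash
cat >> h.py <<'E'
def incase(q,uv,z):
    d=atz(q,uv,z)[:2]-C[:2]; ca,sa=np.cos(C[2]),np.sin(C[2]); return np.array([ca*d[0]+sa*d[1],-sa*d[0]+ca*d[1]])
def rect(q,x0,x1,y0,y1,z,k=3):
    "rectified case-frame patch at height z: k px/mm, up = +x, left = +y"
    X,Y=np.meshgrid(np.arange(x1,x0,-1/k),np.arange(y1,y0,-1/k),indexing='ij')
    uv=proj(q,cpose(C,np.c_[X.ravel(),Y.ravel(),np.full(X.size,z)])).astype(np.float32).reshape(*X.shape,2)
    return cv2.remap(q["pixels"],uv[...,0],uv[...,1],cv2.INTER_CUBIC)
E
python3 - <<'E'
from h import *
pose()
q=capture("top"); r=rect(q,-115,95,-80,80,15); cv2.imwrite("pics/r1.png",r); cv2.imwrite("pics/full_t5.png",q["pixels"])
print(r.shape)
uv=proj(q,cpose(C,[-46,-54,30]))[0]; print(uv); cradles(q,[uv])
for z,th in((15,"foot"),(60,"disc")): 
    rr=rect(q,-95,-5,-80,-20,z); g=rr.max(2)
    m=(g<55) if z==15 else (rr.min(2)>130)
    ys,xs=np.where(m); 
    if len(xs): print(th,"x",-5-np.percentile(ys,[1,99])/3,"y",-20-np.percentile(xs,[1,99])/3)
    if z==15:
        for row in range(0,270,15): 
            w=np.where(m[row])[0]
            if len(w)>15: print(round(-5-row/3,1),(-20-np.array([w.min(),w.max()])/3).round(1))
E
```

```text
t 21.9 world [356.3 -37.2 151.2] case [-226.9  -54.5  151.2] yaw err -0.001 tool z [-0.     0.002 -1.   ] F [ 0.5 -1.  -1.4] grip 43.9 13.7
(630, 480, 3)
[301.13334658 224.32373198]
foot [ 572.3 -109.4] size [2. 0.] ang -0.002 | disc [536.1 -53.2] size [ 98. 100.] ang 0.013 | 
disc x [ -5.         -18.66666667] y [-20.         -76.33333333]
```

```bash
python3 - <<'E'
from h import *
p=capture("side"); q=capture("top")
e=sense()["eef_pos"]; print(proj(p,e),proj(q,e))
u,v=proj(p,e)[0].astype(int)
a=cv2.resize(p["pixels"][max(0,v-60):v+50,u-55:u+55],(600,600),interpolation=cv2.INTER_CUBIC)
b=cv2.resize(rect(q,-115,95,-80,80,15),(200,262),interpolation=cv2.INTER_AREA)
c=np.zeros((600,800,3),np.uint8); c[:,:600]=a; c[:262,600:]=b
d=cv2.resize(q["pixels"][235:300,350:440],(200,144)); c[270:414,600:]=d
cv2.imwrite("pics/comp.png",c)
E
```

```text
[[374.92050146 215.10249612]] [[294.99013393 286.5238864 ]]
```

View pics/comp.png

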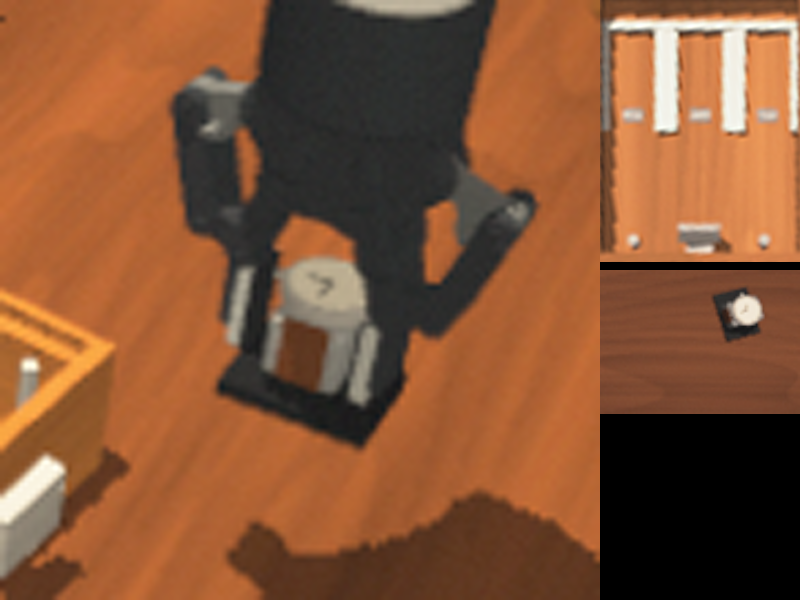

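The composite shows the cradle still hanging between the fingers at 44 mm. Its disc was wedged in the narrowing arch above the pads because I gripped too low. The case rails are empty, and cradle B is unmoved. I'll set this cradle down on free shelf, then regrip higher, with the pads on the disc.

>>> drive_tool --commands "0.08 -0.28 0 0 0 0 52;0.08 -0.28 0 0 0 0 52;0.08 -0.28 0 0 0 0 52;0.08 -0.28 0 0 0 0 52;0.08 -0.28 0 0 0 0 52;0 0 -0.3 0 0 0 52;0 0 -0.3 0 0 0 52;0 0 -0.3 0 0 0 52;0 0 -0.2 0 0 0 52;0 0 -0.11 0 0 0 52;0 0 0 0 0 0 52;0 0 0 0 0 0 52"

```text
time_s: 23.1
eef_pos: [400.2, -179.6, 30.1]
ee_rot: [-0.0, 0.75, 0.661, 0.001]
force: [-0.1, 0.6, -1.5]
grip_width: 0.52
grip_force: 13.4
```

>>> drive_tool --commands "0 0 -0.02 0 0 0 52;0 0 -0.02 0 0 0 52;0 0 0 0 0 0 52;0 0 0 0 0 0 52"

```text
time_s: 23.43
eef_pos: [399.9, -179.3, 26.7]
ee_rot: [0.001, 0.75, 0.661, 0.001]
force: [-0.6, -0.2, -1.2]
grip_width: 0.518
grip_force: 13.4
```

>>> drive_tool --commands "0 0 -0.015 0 0 0 52;0 0 -0.015 0 0 0 52;0 0 0 0 0 0 52;0 0 0 0 0 0 52"

```text
time_s: 23.77
eef_pos: [399.6, -179.2, 23.3]
ee_rot: [0.0, 0.75, 0.661, 0.001]
force: [0.5, -0.2, -1.2]
grip_width: 0.522
grip_force: 13.4
```

>>> drive_tool --commands "0 0 -0.015 0 0 0 52;0 0 0 0 0 0 52;0 0 0 0 0 0 52"

```text
time_s: 24.02
eef_pos: [399.8, -179.3, 22.1]
ee_rot: [0.0, 0.75, 0.661, 0.001]
force: [-1.4, 0.6, 3.6]
grip_width: 0.521
grip_force: 17.4
```

>>> drive_tool --commands "0 0 -0.015 0 0 0 52;0 0 0 0 0 0 52;0 0 0 0 0 0 52"

```text
time_s: 24.27
eef_pos: [399.8, -179.2, 21.7]
ee_rot: [0.0, 0.75, 0.661, 0.001]
force: [-7.5, 4.9, 26.7]
grip_width: 0.522
grip_force: 28.8
```

>>> drive_tool --commands "0 0 0.015 0 0 0 75;0 0 0 0 0 0 75;0 0 0 0 0 0 100;0 0 0 0 0 0 100;0 0 0 0 0 0 100;0 0 0 0 0 0 100"

```text
time_s: 24.77
eef_pos: [399.6, -179.1, 21.6]
ee_rot: [0.0, 0.75, 0.661, 0.001]
force: [-0.4, -0.0, -2.2]
grip_width: 1.001
grip_force: 13.6
```

>>> drive_tool --commands "0 0 0.05 0 0 0 100;0 0 0.05 0 0 0 100;0 0 0 0 0 0 100"

```text
time_s: 25.02
eef_pos: [400.1, -179.5, 32.8]
ee_rot: [0.001, 0.75, 0.661, 0.001]
force: [0.3, -0.9, -0.4]
grip_width: 0.998
grip_force: 13.6
```

>>> drive_tool --commands "0 0 0.2 0 0 0 100;0 0 0.4 0 0 0 100;0 0 0.4 0 0 0 100;0 0 0.3 0 0 0 100;-0.1 0.4 0 0 0 0 100;-0.1 0.4 0 0 0 0 100;-0.1 0.4 0 0 0 0 100;-0.1 0.4 0 0 0 0 100;0 0 0 0 0 0 100"

```text
time_s: 25.77
eef_pos: [357.2, -14.0, 161.7]
ee_rot: [-0.001, 0.748, 0.663, 0.001]
force: [0.3, -1.4, -1.4]
grip_width: 1.001
grip_force: 10.1
```

```bash
python3 - <<'E'
from h import *
pose()
q=capture("top"); p=capture("side"); cv2.imwrite("pics/t6.png",q["pixels"]);cv2.imwrite("pics/s6.png",p["pixels"])
bs=boxes_of(q,"cradle_a"); print([(np.round(b["position"],1).tolist(),round(b["confidence"],2)) for b in bs])
print(proj(q,[400,-179,30])); print([(np.round(b["position"],1).tolist(),round(b["confidence"],2)) for b in boxes_of(p,"cradle_a")],proj(p,[400,-179,30]))
cradles(q,[proj(q,[400,-179,30])[0],(413,254)])
E
```

```text
t 25.8 world [357.2 -14.  161.7] case [-228.9  -31.4  161.7] yaw err 0.004 tool z [ 0.     0.003 -1.   ] F [ 0.3 -1.4 -1.4] grip 85.1 10.1
[([406.9, 241.1], 0.77), ([148.3, 173.5], 0.46)]
[[344.51748323 273.80711895]]
[([281.4, 230.6], 0.72), ([382.1, 222.9], 0.64)] [[372.09011573 218.74642858]]

foot [ 485.5 -359.2] size [57. 45.] ang 0.261 | disc [ 486.6 -359.5] size [37. 37.] ang 0.87 |
```

```bash
python3 - <<'E'
from h import *
p=capture("side"); e=sense()["eef_pos"]; r=rot(sense()["ee_rot"]).as_matrix()
print("tcp px",proj(p,e), "tool y",r[:,1].round(2))
def aty(px,y): t,d=ray(p,px); return t+d*(y-t[1])/d[1]
for n in("cradle_a",):
    for b in boxes_of(p,n): print(b["confidence"],np.round(b["position"],1),aty(b["position"],e[1]+15).round(0)-e.round(0))
# rectify tool plane y = e.y+20 (cradle's near side): x horizontally (+x left), z up
X,Z=np.meshgrid(np.arange(70,-72,-4),np.arange(70,-72,-4)); 
P=e+np.outer(X.ravel(),r[:,1])+np.outer(np.full(X.size,20),[0.125,.992,0])+np.outer(Z.ravel(),[0,0,1])
uv=proj(p,P).astype(np.float32).reshape(*X.shape,2); v=cv2.remap(p["pixels"],uv[...,0],uv[...,1],cv2.INTER_LINEAR)
hsv=cv2.cvtColor(v,cv2.COLOR_BGR2HSV)
def ch(h):
    if h[2]<60: return '#'
    if h[1]<90: return 'o' if h[2]>110 else '+'
    return '.'
for i in range(len(v)): print("%4d"%Z[i,0],''.join(ch(h) for h in hsv[i]))
E
```

```text
tcp px [[372.47090429 216.26862203]] tool y [ 0.99 -0.13  0.  ]
  70 .+####...####+######################
  66 .###########....##++###..###########
  62 .##########..............+##########
  58 .#########.............ooo+#########
  54 .#########............oooooo########
  50 .++.######...........oooooooo#####+#
  46 .....#####...........oooooooo+####..
  42 ......#o##...........ooooooooo+##+..
  38 ......+o##............ooooooo+o###..
  34 ......+o##............ooooooo+o+#+..
  30 ......+o##...........o.....oo+o+##..
  26 ......+o##...........o.....oo#o###..
  22 ......+o##...........o.....oo+o+##..
  18 ......+o##..........#o.....oo+o###..
  14 ......oo#...........#o.....o++o+##..
  10 .......o#..........##o.....o++o+#...
   6 ...................##+.....+##+##...
   2 ..................###+.##########...
  -2 ..................###############...
  -6 ..................##############....
 -10 .................###############....
 -14 .................#########..........
 -18 ....................................
 -22 ....................................
 -26 ....................................
 -30 ....................................
 -34 ....................................
 -38 ....................................
 -42 ....................................
 -46 ....................................
 -50 ....................................
 -54 ....................................
 -58 ....................................
 -62 ....................................
 -66 ....................................
 -70 ....................................
```

The numbers show the cradle stuck on one finger, the −tool-y one: that finger's pad is jammed between foot and disc. Cradle B was also knocked, to about (486,−359). To strip A off, I'll catch its foot on the case's front-right corner with the finger passing just outside the wall, close to the shelf.

>>> drive_tool --commands "0.05 -0.11 0 0 0 -0.143 60;0.05 -0.11 0 0 0 -0.143 60;0.05 -0.11 0 0 0 -0.143 60;0.05 -0.11 0 0 0 -0.143 60;0.05 -0.11 0 0 0 -0.143 60;0.05 -0.11 0 0 0 -0.143 60;0.05 -0.11 0 0 0 -0.143 60;0.05 -0.11 0 0 0 -0.143 60;0.05 -0.11 0 0 0 -0.143 60;0.05 -0.11 0 0 0 -0.143 60;0.05 -0.11 0 0 0 -0.143 60;0.05 -0.11 0 0 0 -0.143 60;0.05 -0.11 0 0 0 -0.143 60;0.06 -0.11 0 0 0 -0.141 60;0 0 0 0 0 0 60;0 0 0 0 0 0 60;0 0 0 0 0 0 60"

```text
time_s: 27.48
eef_pos: [430.2, -173.2, 161.5]
ee_rot: [0.0, 0.998, -0.062, 0.0]
force: [0.3, -0.5, -1.0]
grip_width: 0.6
grip_force: 10.2
```

```bash
python3 - <<'E'
from h import *
pose()
p=capture("side"); e=sense()["eef_pos"]; r=rot(sense()["ee_rot"]).as_matrix(); print("tool y",r[:,1].round(2))
X,Z=np.meshgrid(np.arange(70,-72,-4),np.arange(66,-30,-4)); cx=np.array([.992,-.125,0]); 
P=e+np.outer(-X.ravel(),cx)+np.outer(Z.ravel(),[0,0,1])+np.array([.125,.992,0])*30
uv=proj(p,P).astype(np.float32).reshape(*X.shape,2); v=cv2.remap(p["pixels"],uv[...,0],uv[...,1],cv2.INTER_LINEAR)
hsv=cv2.cvtColor(v,cv2.COLOR_BGR2HSV)
def ch(h):
    if h[2]<60: return '#'
    if h[1]<90: return 'o' if h[2]>110 else '+'
    return '.'
for i in range(len(v)): print("%4d"%Z[i,0],''.join(ch(h) for h in hsv[i][::-1]))
E
```

```text
t 27.5 world [ 430.2 -173.2  161.5] case [-136.6 -180.2  161.5] yaw err -1.57 tool z [ 0.    -0.001 -1.   ] F [ 0.3 -0.5 -1. ] grip 51.0 10.2
tool y [-0.12 -0.99  0.  ]
  66 ...........+ooo++##########.........
  62 ...........#+++###...+####+.........
  58 ...........#+++###...#####o.........
  54 ...........#+++###########+.........
  50 ...........##++#######o+##+.........
  46 ...........+######++#+oo+#+.........
  42 ...........+######++#ooo+#+.........
  38 ...........+######+##+oo..+.........
  34 ............#########ooo..+.........
  30 ............#########ooo.#+.........
  26 ............#########oo+.#..........
  22 ............#######++oo+............
  18 ............+######+ooo+............
  14 .............oo+###oooo+.##.........
  10 .............oo+###+ooo+##..........
   6 .............oo+###+ooo+##..........
   2 .............oo+###+o++####.........
  -2 ..............#+###+o######.........
  -6 .............######+o######.........
 -10 .............#++###oo######.........
 -14 ............##++o++o+######.........
 -18 ............###############.........
 -22 ...........############.............
 -26 ...........##.######................
```

>>> drive_tool --commands "-0.02 0.002 -0.3 0 0 0 60;0 0 -0.35 0 0 0 60;0 0 -0.35 0 0 0 60;0 0 -0.25 0 0 0 60;0.01 0.1 -0.115 0 0 0 60;0.012 0.1 0 0 0 0 60;0.012 0.1 0 0 0 0 60;0 0 0 0 0 0 60;0 0 0 0 0 0 60"

```text
time_s: 28.28
eef_pos: [432.8, -142.8, 26.5]
ee_rot: [0.001, 0.998, -0.062, 0.001]
force: [0.3, 0.6, -1.5]
grip_width: 0.599
grip_force: 10.2
```

```bash
python3 -c "
from h import *
pose()"
```

```text
t 28.3 world [ 432.8 -142.8   26.5] case [-137.8 -149.7   26.5] yaw err -1.57 tool z [ 0.003 -0.003 -1.   ] F [ 0.3  0.6 -1.5] grip 50.9 10.2
```

>>> drive_tool --commands "0.01 0.08 -0.015 0 0 0 60;0.006 0.06 0 0 0 0 60;0 0.03 0 0 0 0 60;0 0 0 0 0 0 60"

```text
time_s: 28.62
eef_pos: [433.8, -125.5, 24.1]
ee_rot: [0.001, 0.998, -0.063, 0.001]
force: [-1.3, 0.4, -0.9]
grip_width: 0.601
grip_force: 10.2
```

>>> drive_tool --commands "0.004 0.03 0 0 0 0 60;0.004 0.03 0 0 0 0 60;0 0 0 0 0 0 60"

```text
time_s: 28.87
eef_pos: [434.5, -120.1, 23.9]
ee_rot: [0.001, 0.998, -0.063, 0.001]
force: [-2.3, -3.2, -1.3]
grip_width: 0.601
grip_force: 5.8
```

>>> drive_tool --commands "0.002 0.02 0 0 0 0 60;0.002 0.02 0 0 0 0 60;0 0 0 0 0 0 60"

```text
time_s: 29.12
eef_pos: [435.7, -118.6, 24.5]
ee_rot: [0.003, 0.998, -0.063, 0.002]
force: [-4.5, -20.9, -0.2]
grip_width: 0.599
grip_force: 11.5
```

>>> drive_tool --commands "0.002 0.02 0 0 0 0 60;0 0 0 0 0 0 60;0 0 0 0 0 0 60"

```text
time_s: 29.37
eef_pos: [436.3, -118.1, 24.9]
ee_rot: [0.004, 0.998, -0.063, 0.002]
force: [-9.3, -28.4, 2.2]
grip_width: 0.599
grip_force: 15.4
```

```bash
cat > asc.py <<'E'
from h import *
def show(ox=0,oy=30,z0=60,z1=-30,w=80,st=4):
    pose(); p=capture("side"); e=sense()["eef_pos"]
    X,Z=np.meshgrid(np.arange(w,-w,-st),np.arange(z0,z1,-st)); cx=np.array([.992,-.125,0])
    P=e+np.outer(X.ravel()+ox,cx)+np.outer(Z.ravel(),[0,0,1])+np.array([.125,.992,0])*oy
    uv=proj(p,P).astype(np.float32).reshape(*X.shape,2); v=cv2.remap(p["pixels"],uv[...,0],uv[...,1],cv2.INTER_LINEAR)
    hsv=cv2.cvtColor(v,cv2.COLOR_BGR2HSV)
    def ch(h):
        if h[2]<60: return '#'
        if h[1]<90: return 'o' if h[2]>110 else '+'
        return '.' if h[2]<150 else ':'
    for i in range(len(v)): print("%4d"%Z[i,0],''.join(ch(h) for h in hsv[i]))
if __name__=="__main__": show()
E
python3 asc.py
```

```text
t 29.4 world [ 436.3 -118.1   24.9] case [-137.4 -124.8   24.9] yaw err 1.57 tool z [ 0.004 -0.009 -1.   ] F [ -9.3 -28.4   2.2] grip 50.9 15.4
  60 :::::::::::::++ooo+++..+#+oo+o:.........
  56 :::::::::::::+oooo+++####+oooo..........
  52 ::::::::::::.++oo+######+ooooo..........
  48 ::::::::::::.#+++####+##ooooo+..........
  44 :::::::::::::#+++###+o#+ooooo...........
  40 :::::::::::::##++###+o#+oooo............
  36 ::::::::::::.#######++#+ooo.............
  32 :::::::::::::.#########+ooo...###.......
  28 :::::::::::::.#########+ooo...###.......
  24 :::::::::::::.#########+ooo...##........
  20 :::::::::::::.########+o+oo..###........
  16 :::::::::::::.#######+ooooo..##.........
  12 :::::oo::::::.#######+ooooo.###.........
   8 :::::oo:::::......###+oooo+###..........
   4 :::::oo::::.......###+oo+++##...........
   0 :::::oo::::......+###+o+#####...........
  -4 :::::oo::::......####+o+####............
  -8 :::::o::::.......+###+o+####............
 -12 :::::o:::........####+o####.............
 -16 :::::::::........#+++++####.............
 -20 ::::::::.........#########..............
 -24 ::::::::.........########...............
 -28 :::::::..............####..:::::::......
```

>>> drive_tool --commands "0.002 0.01 0 0 0 0.08 60;0 0 0 0 0 -0.16 60;0 0 0 0 0 0.16 60;0.002 0.01 0 0 0 -0.16 60;0 0 0 0 0 0.16 60;0 0 0 0 0 -0.16 60;0 0 0 0 0 0.08 60;0 0 0 0 0 0 60"

```text
time_s: 30.08
eef_pos: [436.2, -117.4, 24.9]
ee_rot: [0.005, 0.998, -0.061, 0.002]
force: [-12.7, -39.9, 4.3]
grip_width: 0.599
grip_force: 20.9
```

>>> drive_tool --commands "-0.005 -0.05 0 0 0 0 60;-0.005 -0.05 0 0 0 0 60;0 0 0 0 0 0 60;-0.05 0.006 0 0 0 0 60;0 0 0 0 0 0 60;0.005 0.05 0 0 0 0 60;0 0 0 0 0 0 60"

```text
time_s: 30.67
eef_pos: [429.9, -115.4, 23.8]
ee_rot: [0.001, 0.998, -0.062, 0.0]
force: [0.1, 0.1, -0.2]
grip_width: 0.603
grip_force: 0.0
```

>>> drive_tool --commands "0.003 0.02 0 0 0 0 60;0 0 0 0 0 0 60;0 0 0 0 0 0 60"

```text
time_s: 30.92
eef_pos: [430.4, -114.2, 23.8]
ee_rot: [0.001, 0.998, -0.062, 0.0]
force: [0.0, -0.5, -0.1]
grip_width: 0.598
grip_force: 0.0
```

>>> drive_tool --commands "0.003 0.02 0 0 0 0 60;0 0 0 0 0 0 60;0 0 0 0 0 0 60"

```text
time_s: 31.17
eef_pos: [430.6, -112.3, 23.8]
ee_rot: [0.001, 0.998, -0.063, 0.0]
force: [0.3, -0.4, -0.3]
grip_width: 0.599
grip_force: 0.0
```

The grip force is 0 and the weight is gone, so the cradle came off. I'll open a little wider, lift and measure.

>>> drive_tool --commands "0 0 0 0 0 0 75;0 0 0 0 0 0 75;0 0 0.05 0 0 0 75;0 0 0.05 0 0 0 75;0 0 0.2 0 0 0 75;0 0 0.4 0 0 0 75;0 0 0.4 0 0 0 75;0 0 0.3 0 0 0 75;-0.2 0.35 0 0 0 0 75;-0.2 0.35 0 0 0 0 75;-0.2 0.35 0 0 0 0 75;0 0.35 0 0 0 0 75;0 0 0 0 0 0 75;0 0 0 0 0 0 75"

```text
time_s: 32.33
eef_pos: [370.5, 28.7, 164.4]
ee_rot: [0.001, 0.998, -0.061, 0.001]
force: [-0.7, -0.5, 0.3]
grip_width: 0.747
grip_force: 0.0
```

```bash
python3 - <<'E'
from h import *
pose()
q=capture("top"); p=capture("side"); cv2.imwrite("pics/t7.png",q["pixels"])
for n,im in(("t",q),("s",p)): print([(np.round(b["position"],1).tolist(),round(b["confidence"],2)) for b in boxes_of(im,"cradle_a")])
b=[b["position"] for b in boxes_of(q,"cradle_a") if b["position"][0]>290 and b["position"][1]>170]
cradles(q,b)
E
```

```text
t 32.3 world [370.5  28.7 164.4] case [-221.    12.6  164.4] yaw err -1.568 tool z [ 0.002 -0.002 -1.   ] F [-0.7 -0.5  0.3] grip 63.5 0.0
[([408.0, 243.0], 0.89), ([323.5, 262.9], 0.73), ([205.7, 242.8], 0.25)]
[]
foot [ 485.5 -359.1] size [57. 45.] ang 0.255 | disc [ 486.6 -359.5] size [37. 37.] ang 0.874 | 
foot [ 414.6 -124.8] size [16. 35.] ang -1.167 | disc [ 435.3 -113.9] size [39. 37.] ang 1.339 |
```

```bash
python3 - <<'E'
from h import *
q=capture("top")
X,Y=np.meshgrid(np.arange(485,384,-4),np.arange(-64,-165,-4),indexing='ij')
uv=proj(q,np.c_[X.ravel(),Y.ravel(),np.full(X.size,7)]).astype(np.float32).reshape(*X.shape,2)
v=cv2.remap(q["pixels"],uv[...,0],uv[...,1],cv2.INTER_LINEAR); g=v.max(2)
for i in range(len(v)): print(X[i,0],' '.join("%3d"%k for k in g[i]))
E
```

```text
485 225 220 219 184 168 202 199 205 107  67 112 124 123 123 125 125 125 126 124 127 126 127 126 126 126 125
481 224 219 217 174 187 201 192 201  99  70 115 128 128 128 125 127 127 128 127 129 129 128 129 128 129 130
477 222 219 216 165 191 200 193 184  89  87 122 125 125 125 125 126 126 126 126 126 127 125 125 124 125 124
473 212 213 213 192 203 205 207 173  83 104 130 127 127 128 127 128 128 127 125 124 126 124 120 119 119 120
469 213 212 211 209 209 209 211 164  78 103 127 125 127 126 124 123 125 123 121 121 121 121 122 121 123 123
465 156 158 176 188 202 202 206 148  65 101 125 124 124 125 124 124 124 124 125 126 125 126 127 127 126 128
461  84  85  86  83  82  98 119  85  38  88 104 127 141 122 120 123 125 127 127 128 128 127 128 128 129 129
457  79  80  81  81  83  82  69  30  41  68  73 148 192 179 182 160 129 123 126 126 126 127 127 126 127 125
453  71  72  72  74  77  73  53  27  42  66 111 216 236 240 242 236 212 151 130 126 126 122 124 125 123 121
449  75  75  73  75  75  72  37  29  42  87 192 244 243 243 238 241 242 202 122  86 100 114 125 129 130 129
445 110 104  80  81 
[... 1007 characters left out ...]
  62  56  43  40  55  66 115 127 126 127 128 129 129
405 133 132 131 125 125 124 123 126 126 127 128 118  94  96  98  93  87  87  94 129 130 130 130 130 130 133
401 119 118 118 119 121 121 121 120 122 122 121 123 123 124 125 121 118 123 119 125 125 125 125 126 125 126
397 121 121 120 120 122 121 122 121 121 122 122 122 122 125 124 124 124 123 125 124 123 125 124 124 125 125
393 114 122 122 122 122 124 124 124 124 125 125 125 125 125 127 126 127 127 128 128 127 128 129 129 129 129
389 121 123 121 124 125 125 125 125 126 126 127 128 127 127 128 128 129 130 129 130 131 131 130 132 131 130
385 121 120 119 120 119 120 121 120 122 123 123 125 125 126 126 127 129 128 129 130 131 132 133 133 133 134
```

>>> drive_tool --commands "0.128 -0.285 0 0 0 0 62;0.128 -0.285 0 0 0 0 62;0.128 -0.285 0 0 0 0 62;0.128 -0.285 0 0 0 0 62;0.128 -0.285 0 0 0 0 62;0 0 0 0 0 0 62;0 0 0 0 0 0 62" --force 50

```text
time_s: 33.22
eef_pos: [434.5, -116.4, 163.3]
ee_rot: [0.001, 0.998, -0.064, -0.0]
force: [-0.3, 0.5, 0.7]
grip_width: 0.62
grip_force: 0.0
```

```bash
python3 -c "
from h import *
pose()"
```

```text
t 33.2 world [ 434.5 -116.4  163.3] case [-139.4 -123.4  163.3] yaw err 1.567 tool z [-0.    -0.001 -1.   ] F [-0.3  0.5  0.7] grip 52.7 0.0
```

>>> drive_tool --commands "0 0.024 -0.3 0 0 0 62;0 0 -0.35 0 0 0 62;0 0 -0.3 0 0 0 62;0 0 -0.14 0 0 0 62;0 0 -0.04 0 0 0 62;0 0 0 0 0 0 62;0 0 0 0 0 0 0;0 0 0 0 0 0 0;0 0 0 0 0 0 0;0 0 0 0 0 0 0"

```text
time_s: 34.05
eef_pos: [435.2, -112.9, 52.2]
ee_rot: [0.001, 0.998, -0.063, 0.002]
force: [-2.6, -0.9, 7.5]
grip_width: 0.405
grip_force: 49.1
```

```bash
python3 -c "
from h import *
pose()"
```

```text
t 34.0 world [ 435.2 -112.9   52.2] case [-139.2 -119.8   52.2] yaw err 1.571 tool z [ 0.003 -0.003 -1.   ] F [-2.6 -0.9  7.5] grip 34.4 49.1
```

>>> drive_tool --commands "0 0 0.1 0 0 0 0;0 0 0.3 0 0 0 0;0 0 0.35 0 0 0 0;0 0 0.25 0 0 0 0;0.069 0.0387 0 0 0 0.156 0;0.069 0.0387 0 0 0 0.156 0;0.069 0.0387 0 0 0 0.156 0;0.069 0.0387 0 0 0 0.156 0;0.069 0.0387 0 0 0 0.156 0;0.069 0.0387 0 0 0 0.156 0;0.069 0.0387 0 0 0 0.156 0;0.069 0.0387 0 0 0 0.156 0;0.069 0.0387 0 0 0 0.156 0;0.069 0.0387 0 0 0 0.156 0;0.069 0.0387 0 0 0 0.156 0;0.069 0.0387 0 0 0 0.156 0;0.069 0.0387 0 0 0 0.156 0;0.069 0.0387 0 0 0 0.156 0;0 0 0 0 0 0 0;0 0 0 0 0 0 0"

```text
time_s: 35.72
eef_pos: [531.1, -58.2, 151.2]
ee_rot: [0.0, 0.701, 0.713, 0.001]
force: [-0.3, -0.7, -2.3]
grip_width: 0.403
grip_force: 52.6
```

```bash
python3 -c "
from asc import *
show(0,20,20,-72,72)"
```

```text
t 35.7 world [531.1 -58.2 151.2] case [-50.9 -53.5 151.2] yaw err 0.141 tool z [ 0.002  0.001 -1.   ] F [-0.3 -0.7 -2.3] grip 34.3 52.6
  20 ooooooooooooo+o+##ooooooooo###.:::::
  16 ooooooooooooo+o+#+ooooooooo###::::::
  12 ooooooooooooo+o+#oooooooooo##.::::::
   8 oooooooooooo.+o++oooooooooo++:::::::
   4 ooooooooooo..+o++oooooooooo+::::::::
   0 oooooooooo...+o+oooooooooooo::::::::
  -4 oooooooo....::ooooooooooooo.::::::::
  -8 ooooooo....:::oo....ooooooo..:::::::
 -12 ooooo.....:::::o....ooooo+#####.::::
 -16 ooo.....:::::::o....ooooo######.::::
 -20 o......::::::::o....oooo+######.::::
 -24 .....:::::::::.o....ooo+######.:::::
 -28 ::::::::::::::#o....oo+######.::::::
 -32 :::::::::::::+#.....++#######.......
 -36 ::::::::::::+###############........
 -40 :::::::::::.###############..::.....
 -44 ::::::::::.###############..........
 -48 ::::::::::.###############..........
 -52 :::::::::::..........####...........
 -56 ::::::::::::::::::..................
 -60 ::::::::::::::::::................oo
 -64 ::::::::::::::::::......:.........oo
 -68 :::::::::::::::::::::::...........oo
```

>>> drive_tool --commands "0 0 -0.25 0 0 0 0;0 0 -0.3 0 0 0 0;0 0 -0.2 0 0 0 0;0 0 -0.1 0 0 0 0;0 0 -0.04 0 0 0 0;0 0 0 0 0 0 0;0 0 0 0 0 0 0"

```text
time_s: 36.35
eef_pos: [531.7, -58.6, 62.9]
ee_rot: [0.001, 0.701, 0.714, 0.001]
force: [0.4, -0.8, -1.7]
grip_width: 0.405
grip_force: 52.7
```

>>> drive_tool --commands "0 0 -0.015 0 0 0 0;0 0 0 0 0 0 0;0 0 0 0 0 0 0"

```text
time_s: 36.6
eef_pos: [531.4, -58.4, 60.9]
ee_rot: [0.001, 0.7, 0.714, 0.001]
force: [0.4, 0.0, -1.3]
grip_width: 0.403
grip_force: 52.7
```

>>> drive_tool --commands "0 0 -0.012 0 0 0 0;0 0 0 0 0 0 0;0 0 0 0 0 0 0"

```text
time_s: 36.85
eef_pos: [531.8, -58.6, 60.2]
ee_rot: [0.001, 0.7, 0.714, 0.001]
force: [-1.2, -0.9, 6.1]
grip_width: 0.399
grip_force: 53.4
```

>>> drive_tool --commands "0 0 0.003 0 0 0 60;0 0 0 0 0 0 60;0 0 0 0 0 0 60;0 0 0 0 0 0 60;0 0 0.1 0 0 0 60;0 0 0.3 0 0 0 60;0 0 0.4 0 0 -0.09 60;0 0 0.2 0 0 -0.09 60;-0.4 0.1 0 0 0 0 0;-0.4 0.1 0 0 0 0 0;-0.4 0.1 0 0 0 0 0;-0.4 0.1 0 0 0 0 0;-0.3 0 0 0 0 0 0;0 0 0 0 0 0 0"

```text
time_s: 38.02
eef_pos: [336.9, -17.0, 159.4]
ee_rot: [-0.001, 0.749, 0.663, 0.0]
force: [0.9, -0.8, 0.5]
grip_width: 0.003
grip_force: 0.0
```

```bash
cat > look.py <<'E'
from h import *
import sys
def foot(q,cx,cy,th=75):
    "fit the foot rectangle (z 15) and disc (z 60) near case (cx,cy) in the top picture"
    k=3; x1,y1=cx+50,cy+36
    r=rect(q,cx-50,x1,cy-36,y1,60,k); m=(r.min(2)>150).astype(np.uint8)
    n,l,st,ce=cv2.connectedComponentsWithStats(m); i=1+np.argmax(st[1:,4]); print("disc",(x1-ce[i][1]/k).round(1),(y1-ce[i][0]/k).round(1),"area",st[i,4]/k/k)
    r=rect(q,cx-50,x1,cy-36,y1,15,k); m=(r.max(2)<th).astype(np.uint8)
    n,l,st,ce=cv2.connectedComponentsWithStats(m); i=1+np.argmax(st[1:,4])
    ys,xs=np.where(l==i); rc=cv2.minAreaRect(np.c_[xs,ys].astype(np.float32)); b=cv2.boxPoints(rc)
    print("foot centre",(x1-rc[0][1]/k).round(1) if 0 else round(x1-rc[0][1]/k,1),round(y1-rc[0][0]/k,1),"size",np.round(np.array(rc[1])/k,1),"ang",round(rc[2],1),"corners",[(round(x1-p[1]/k,1),round(y1-p[0]/k,1)) for p in b])
    g=r.max(2)[::12,::12]
    for i,row in enumerate(g): print("%6.0f"%(x1-i*4),' '.join("%3d"%a for a in row))
if __name__=="__main__":
    pose(); q=capture("top"); foot(q,float(sys.argv[1]),float(sys.argv[2]))
E
python3 look.py -50 -48
```

```text
t 38.0 world [336.9 -17.  159.4] case [-248.6  -36.9  159.4] yaw err 0.003 tool z [-0.     0.001 -1.   ] F [ 0.9 -0.8  0.5] grip 0.3 0.0
disc -47.7 -52.6 area 996.5555555555555
foot centre -67.9 -53.0 size [41.4 20.3] ang 2.7 corners [(np.float32(-77.1), np.float32(-31.8)), (np.float32(-56.8), np.float32(-32.8)), (np.float32(-58.8), np.float32(-74.2)), (np.float32(-79.1), np.float32(-73.2))]
     0 215 214 240 245 242 244 221 232 227 187 201 204 190 220 227 229 246 179
    -4 212 215 241 246 243 246 205 229 231 220 216 210 216 228 225 225 247 167
    -8 213 216 226 249 249 238 191 221 232 237 231 229 232 228 222 228 212 183
   -12 211 217 211 141 175 151 152 222 233 237 234 230 232 229 228 202 117 173
   -16 209 215 222 228 227 227 226 207 217 239 240 224 220 225 236 222 180 168
   -20 209 215 219 217 223 166  61  70  73  68  94 159  98  86  90  98 118 182
   -24 209 217 220 215 230 179  68  74 147 186 196 236 184 117  70  62  81 167
   -28 208 219 219 215 231 187 105 175 249 249 245 245 252 238 159 108 125 165
   -32 209 219 219 214 226 175 151 238 245 243 240 237 244 245 234 163 13
[... 569 characters left out ...]
 217 217 222 220 116  53  22  25  24  19  20  26  29  30  38  95 177
   -68 214 216 217 222 216  93  67  49  60  57  30  27  31  28  32  43  99 169
   -72 216 216 219 224 217  86  70  78  78  75  66  36  32  41  66  76 136 169
   -76 215 217 220 222 218 101  85  62  68  70  62  62  60  68  66  64 164 192
   -80 214 217 220 221 222 226 206 174 198 177 138 160 172 122 117 124 149 172
   -84 220 218 219 221 220 222 222 233 230 235 243 240 240 230 233 237 207 166
   -88 210 213 223 221 219 222 219 228 226 230 230 226 229 230 224 223 201 156
   -92 132 185 227 221 219 221 222 236 229 228 228 225 229 230 223 221 200 159
   -96 125 136 210 224 218 221 226 236 231 225 226 224 228 227 221 221 197 166
```

Cradle A now stands on the case floor in line with the right rail: centre about (−48,−54), yaw about −0.04. I'll grip it by the disc, with the finger linkage above the walls, and slide it.

>>> drive_tool --commands "0.28 -0.06 0 0 0 0 60;0.28 -0.06 0 0 0 0 60;0.28 -0.06 0 0 0 0 60;0.28 -0.06 0 0 0 0 60;0.28 -0.06 0 0 0 0 60;0.28 -0.06 0 0 0 0 60;0.28 -0.06 0 0 0 0 60;0 0 -0.3 0 0 0 60;0 0 -0.3 0 0 0 60;0 0 -0.22 0 0 0 60;0 0 0 0 0 0 60;0 0 0 0 0 0 60" --force 50

```text
time_s: 39.07
eef_pos: [537.7, -60.4, 77.4]
ee_rot: [-0.0, 0.749, 0.663, 0.001]
force: [-0.1, -0.0, 0.5]
grip_width: 0.599
grip_force: 0.0
```

```bash
python3 -c "
from h import *
pose()"
```

```text
t 39.1 world [537.7 -60.4  77.4] case [-44.  -54.9  77.4] yaw err 0.003 tool z [ 0.001  0.001 -1.   ] F [-0.1 -0.   0.5] grip 50.9 0.0
```

>>> drive_tool --commands "-0.039 0.014 -0.1 0 0 0 60;0 0 -0.064 0 0 0 60;0 0 0 0 0 0 60;0 0 0 0 0 0 0;0 0 0 0 0 0 0;0 0 0 0 0 0 0;0 0 0 0 0 0 0;0 0 0 0 0 0.05 0;0 0 0 0 0 0 0"

```text
time_s: 39.82
eef_pos: [534.2, -59.2, 62.4]
ee_rot: [0.001, 0.735, 0.678, 0.001]
force: [-0.5, 0.3, 5.7]
grip_width: 0.401
grip_force: 49.4
```

```bash
python3 -c "
from h import *
pose()"
```

```text
t 39.8 world [534.2 -59.2  62.4] case [-47.7 -54.2  62.4] yaw err 0.044 tool z [ 0.004  0.    -1.   ] F [-0.5  0.3  5.7] grip 34.1 49.4
```

>>> drive_tool --commands "0.03 -0.004 0.004 0 0 0 0;0.03 -0.004 0 0 0 0 0;0.03 -0.004 0 0 0 0 0;0.03 -0.004 0 0 0 0 0;0 0 0 0 0 0 0"

```text
time_s: 40.23
eef_pos: [546.0, -60.7, 62.4]
ee_rot: [0.001, 0.736, 0.677, 0.001]
force: [-2.4, 1.1, 7.4]
grip_width: 0.401
grip_force: 50.0
```

```bash
python3 -c "
from h import *
pose()"
```

```text
t 40.2 world [546.  -60.7  62.4] case [-35.7 -54.2  62.4] yaw err 0.042 tool z [ 0.003  0.    -1.   ] F [-2.4  1.1  7.4] grip 34.1 50.0
```

>>> drive_tool --commands "0.03 -0.004 0 0 0 0 0;0.03 -0.004 0 0 0 0 0;0 0 0 0 0 0 0"

```text
time_s: 40.48
eef_pos: [551.3, -61.3, 62.5]
ee_rot: [-0.0, 0.736, 0.677, 0.0]
force: [-5.8, 1.8, 11.0]
grip_width: 0.399
grip_force: 50.3
```

>>> drive_tool --commands "0.03 -0.004 0 0 0 0 0;0.03 -0.004 0 0 0 0 0;0.03 -0.004 0 0 0 0 0;0 0 0 0 0 0 0"

```text
time_s: 40.82
eef_pos: [561.0, -62.7, 62.4]
ee_rot: [0.001, 0.736, 0.677, 0.001]
force: [-2.5, -0.2, 5.7]
grip_width: 0.405
grip_force: 49.9
```

>>> drive_tool --commands "0.04 -0.005 0 0 0 0 0;0.04 -0.005 0 0 0 0 0;0.04 -0.005 0 0 0 0 0;0.04 -0.005 0 0 0 0 0;0 0 0 0 0 0 0"

```text
time_s: 41.23
eef_pos: [577.2, -64.7, 62.4]
ee_rot: [0.001, 0.736, 0.677, 0.001]
force: [0.2, 0.6, 5.1]
grip_width: 0.405
grip_force: 49.9
```

>>> drive_tool --commands "0.04 -0.005 0 0 0 0 0;0.04 -0.005 0 0 0 0 0;0.04 -0.005 0 0 0 0 0;0.04 -0.005 0 0 0 0 0;0.04 -0.005 0 0 0 0 0;0.04 -0.005 0 0 0 0 0;0 0 0 0 0 0 0"

```text
time_s: 41.82
eef_pos: [601.2, -67.7, 62.4]
ee_rot: [0.001, 0.736, 0.677, 0.001]
force: [-1.3, -0.5, 5.4]
grip_width: 0.405
grip_force: 49.9
```

```bash
python3 -c "
from h import *
pose()"
```

```text
t 41.8 world [601.2 -67.7  62.4] case [ 19.9 -54.3  62.4] yaw err 0.042 tool z [ 0.003  0.    -1.   ] F [-1.3 -0.5  5.4] grip 34.5 49.9
```

18 mm more to the stop.

>>> drive_tool --commands "0.04 -0.005 0 0 0 0 0;0.04 -0.005 0 0 0 0 0;0.03 -0.004 0 0 0 0 0;0.03 -0.004 0 0 0 0 0;0 0 0 0 0 0 0"

```text
time_s: 42.23
eef_pos: [615.1, -69.5, 62.5]
ee_rot: [0.001, 0.736, 0.677, 0.001]
force: [-2.3, 0.4, 5.8]
grip_width: 0.402
grip_force: 49.9
```

>>> drive_tool --commands "0.015 -0.002 0 0 0 0 0;0.015 -0.002 0 0 0 0 0;0 0 0 0 0 0 0"

```text
time_s: 42.48
eef_pos: [618.0, -69.9, 62.5]
ee_rot: [0.001, 0.736, 0.677, 0.001]
force: [-1.3, 0.3, 5.8]
grip_width: 0.402
grip_force: 49.9
```

>>> drive_tool --commands "0.015 -0.002 0 0 0 0 0;0 0 0 0 0 0 0;0 0 0 0 0 0 0"

```text
time_s: 42.73
eef_pos: [619.5, -70.1, 62.4]
ee_rot: [0.001, 0.736, 0.677, 0.001]
force: [-1.0, 0.9, 4.3]
grip_width: 0.405
grip_force: 49.9
```

>>> drive_tool --commands "0.015 -0.002 0 0 0 0 0;0 0 0 0 0 0 0;0 0 0 0 0 0 0"

```text
time_s: 42.98
eef_pos: [620.6, -70.2, 62.4]
ee_rot: [0.001, 0.736, 0.677, 0.001]
force: [-3.3, 0.6, 8.0]
grip_width: 0.401
grip_force: 50.0
```

>>> drive_tool --commands "0.015 -0.002 0 0 0 0 0;0 0 0 0 0 0 0;0 0 0 0 0 0 0"

```text
time_s: 43.23
eef_pos: [621.0, -70.3, 62.5]
ee_rot: [-0.001, 0.736, 0.677, -0.0]
force: [-10.4, 0.3, 11.8]
grip_width: 0.405
grip_force: 50.5
```

>>> drive_tool --commands "0.012 -0.002 0 0 0 0 0;0 0 0 0 0 0 0;0 0 0 0 0 0 0"

```text
time_s: 43.48
eef_pos: [621.2, -70.3, 62.6]
ee_rot: [-0.002, 0.736, 0.677, -0.001]
force: [-16.3, 2.1, 17.3]
grip_width: 0.4
grip_force: 50.9
```

>>> drive_tool --commands "-0.012 0.001 0 0 0 0 60;0 0 0 0 0 0 60;0 0 0 0 0 0 60;0 0 0 0 0 0 60;0 0 0.1 0 0 0 60;0 0 0.3 0 0 -0.05 60;0 0 0.4 0 0 0 60;0 0 0.1 0 0 0 60;-0.4 0 0 0 0 0 60;-0.4 0 0 0 0 0 60;-0.4 0 0 0 0 0 60;-0.4 0 0 0 0 0 60;-0.4 0 0 0 0 0 60;-0.4 0 0 0 0 0 60;-0.1 0 0 0 0 0 60;0 0 0 0 0 0 60"

```text
time_s: 44.82
eef_pos: [370.2, -70.3, 152.2]
ee_rot: [0.001, 0.749, 0.662, 0.001]
force: [0.2, 0.6, -0.0]
grip_width: 0.603
grip_force: 0.0
```

```bash
python3 look.py 38 -48|head -30; python3 - <<'E'
from h import *
q=capture("top"); b=[b["position"] for b in boxes_of(q,"cradle_a") if b["position"][0]>370]
print(b); cradles(q,b)
E
```

```text
t 44.8 world [370.2 -70.3 152.2] case [-209.   -85.6  152.2] yaw err 0.002 tool z [ 0.002  0.    -1.   ] F [ 0.2  0.6 -0. ] grip 51.3 0.0
disc 35.2 -32.7 area 1689.0
foot centre 21.0 -54.3 size [35.3 23.3] ang -0.0 corners [(np.float32(9.3), np.float32(-36.7)), (np.float32(32.7), np.float32(-36.7)), (np.float32(32.7), np.float32(-72.0)), (np.float32(9.3), np.float32(-72.0))]
    88 109 114 111 111 109 109 109 118 115 117 115 117 120 118 115 113 104 151
    84 169 171 122 137 149 162 180 170 132 155 165 180 192 196 161 158 154 167
    80 234 228 222 235 236 237 233 226 233 244 244 240 233 226 235 245 220 170
    76 245 249 246 242 239 241 245 247 249 248 244 244 244 250 248 247 230 166
    72 200 196 204 206 226 237 220 166 165 199 211 212 181 177 196 209 217 163
    68 100 129 232 247 245 249 178  36  91 149 178 193 141  79  42 151 246 169
    64 214 223 240 242 242 246 156 137 206 252 248 246 246 212 137 156 240 163
    60 220 222 239 242 244 228 152 233 246 243 241 239 243 248 227 161 196 179
    56 218 219 238 242 246 215 155 236 243 242 230 222 244 243 229 162 160 198
    52 219 
[... 664 characters left out ...]
 50  26  25  28  29  15 154 231 170
    16 213 217 240 242 241 245 169  71  76  76  61  42  29  34  37 168 247 182
    12 213 216 238 242 242 247 183  50  57  63  62  64  50  54  46 175 240 186
     8 213 215 240 242 242 247 185 132 167 152 114 112 125 159 173 195 233 174
     4 210 215 240 243 241 246 213 228 240 215 217 222 223 236 234 223 236 169
     0 213 212 239 244 242 244 220 231 227 185 199 202 189 218 226 229 245 178
    -4 211 214 240 245 243 245 203 228 230 219 214 210 214 227 224 224 245 166
    -8 211 216 225 249 248 237 191 220 231 237 231 228 231 226 221 228 210 182
[[407.6, 241.6]]
foot [ 485.5 -359.2] size [57. 45.] ang 0.261 | disc [ 486.6 -359.5] size [37. 37.] ang 0.87 |
```

Cradle A is home: its foot's front edge is at x≈9 and the detent shows behind it. Now cradle B.

>>> drive_tool --commands "0.1287 -0.321 0 0 0 0.0545 60;0.1287 -0.321 0 0 0 0.0545 60;0.1287 -0.321 0 0 0 0.0545 60;0.1287 -0.321 0 0 0 0.0545 60;0.1287 -0.321 0 0 0 0.0545 60;0.1287 -0.321 0 0 0 0.0545 60;0.1287 -0.321 0 0 0 0.0545 60;0.1287 -0.321 0 0 0 0.0545 60;0.1287 -0.321 0 0 0 0.0545 60;0 0 -0.3 0 0 0 60;0 0 -0.3 0 0 0 60;0 0 0 0 0 0 60;0 0 0 0 0 0 60;0 0 0 0 0 0 60"

```text
time_s: 46.13
eef_pos: [488.6, -359.7, 92.9]
ee_rot: [0.001, 0.608, 0.794, 0.001]
force: [-0.0, -0.4, -0.2]
grip_width: 0.6
grip_force: 0.0
```

```bash
python3 - <<'E'
from h import *
pose()
p=capture("side"); print([(np.round(b["position"],1).tolist(),round(b["confidence"],2)) for b in boxes_of(p,"cradle_a")], proj(p,[486,-359.5,26]))
E
```

```text
t 46.1 world [ 488.6 -359.7   92.9] case [ -55.4 -358.    92.9] yaw err 0.389 tool z [ 0.003 -0.    -1.   ] F [-0.  -0.4 -0.2] grip 51.0 0.0
[([278.6, 209.2], 0.81), ([366.1, 180.3], 0.73), ([279.6, 230.3], 0.44)] [[366.77412154 178.13188479]]
```

>>> drive_tool --commands "-0.025 0 -0.2 0 0 0 60;0 0 -0.2 0 0 0 60;0 0 -0.01 0 0 0 60;0 0 0 0 0 0 60;0 0 0 0 0 0 0;0 0 0 0 0 0 0;0 0 0 0 0 0 0;0 0 0 0 0 0 0;0 0 0 0 0 0 0"

```text
time_s: 46.98
eef_pos: [485.9, -360.0, 52.6]
ee_rot: [0.002, 0.608, 0.794, 0.001]
force: [-0.9, 1.2, 6.3]
grip_width: 0.408
grip_force: 49.3
```

```bash
python3 -c "
from h import *
pose()"
```

```text
t 47.0 world [ 485.9 -360.    52.6] case [ -58.  -358.6   52.6] yaw err 0.388 tool z [ 0.004 -0.001 -1.   ] F [-0.9  1.2  6.3] grip 34.7 49.3
```

>>> drive_tool --commands "0 0 0.1 0 0 0 0;0 0 0.3 0 0 0 0;0 0 0.4 0 0 0 0;0 0 0.2 0 0 0 0;0.048 0.322 0 0 0 -0.0445 0;0.048 0.322 0 0 0 -0.0445 0;0.048 0.322 0 0 0 -0.0445 0;0.048 0.322 0 0 0 -0.0445 0;0.048 0.322 0 0 0 -0.0445 0;0.048 0.322 0 0 0 -0.0445 0;0.048 0.322 0 0 0 -0.0445 0;0.048 0.322 0 0 0 -0.0445 0;0.048 0.322 0 0 0 -0.0445 0;0.048 0.322 0 0 0 -0.0445 0;0.048 0.322 0 0 0 -0.0445 0;0 0 0 0 0 0 0;0 0 0 0 0 0 0;0 0 0 0 0 0 0"

```text
time_s: 48.48
eef_pos: [538.0, -5.4, 151.1]
ee_rot: [0.001, 0.748, 0.663, 0.001]
force: [0.3, -0.6, -1.5]
grip_width: 0.404
grip_force: 50.0
```

```bash
python3 -c "
from h import *
pose()"
```

```text
t 48.5 world [538.   -5.4 151.1] case [-50.5  -0.3 151.1] yaw err 0.004 tool z [ 0.002  0.    -1.   ] F [ 0.3 -0.6 -1.5] grip 34.4 50.0
```

>>> drive_tool --commands "0 0 -0.25 0 0 0 0;0 0 -0.3 0 0 0 0;0 0 -0.2 0 0 0 0;0 0 -0.1 0 0 0 0;0 0 -0.045 0 0 0 0;0 0 0 0 0 0 0;0 0 0 0 0 0 0"

```text
time_s: 49.07
eef_pos: [538.6, -5.9, 62.0]
ee_rot: [0.001, 0.749, 0.663, 0.001]
force: [0.2, -0.1, 0.3]
grip_width: 0.402
grip_force: 50.5
```

>>> drive_tool --commands "0 0 -0.012 0 0 0 0;0 0 0 0 0 0 0;0 0 0 0 0 0 0"

```text
time_s: 49.32
eef_pos: [538.7, -5.5, 60.6]
ee_rot: [0.001, 0.749, 0.663, 0.001]
force: [0.7, -1.4, 5.3]
grip_width: 0.405
grip_force: 50.8
```

>>> drive_tool --commands "0 0 -0.01 0 0 0 0;0 0 0 0 0 0 0;0 0 0 0 0 0 0"

```text
time_s: 49.57
eef_pos: [538.7, -5.5, 60.5]
ee_rot: [0.001, 0.749, 0.663, 0.001]
force: [-2.9, -1.3, 14.9]
grip_width: 0.404
grip_force: 51.7
```

>>> drive_tool --commands "0 0 0.012 0 0 0 60;0 0 0 0 0 0 60;0 0 0 0 0 0 60;0 0 0 0 0 0 60;0 0 0 0 0 0 0;0 0 0 0 0 0 0;0 0 0 0 0 0 0;0 0 0 0 0 0 0;0.03 -0.004 0 0 0 0 0;0.03 -0.004 0 0 0 0 0;0.03 -0.004 0 0 0 0 0;0 0 0 0 0 0 0"

```text
time_s: 50.57
eef_pos: [547.2, -6.3, 60.1]
ee_rot: [0.0, 0.749, 0.663, 0.001]
force: [-0.3, 0.1, 4.3]
grip_width: 0.401
grip_force: 49.7
```

>>> drive_tool --commands "0.03 -0.004 0 0 0 0 0;0.02 -0.002 0 0 0 0 0;0 0 0 0 0 0 0"

```text
time_s: 50.82
eef_pos: [552.0, -6.9, 60.1]
ee_rot: [0.0, 0.749, 0.663, 0.001]
force: [-1.8, 1.1, 5.1]
grip_width: 0.405
grip_force: 49.8
```

>>> drive_tool --commands "0.02 -0.003 0 0 0 0 0;0.02 -0.003 0 0 0 0 0;0 0 0 0 0 0 0"

```text
time_s: 51.07
eef_pos: [555.9, -7.5, 60.1]
ee_rot: [0.0, 0.749, 0.663, 0.001]
force: [-2.2, -0.4, 5.5]
grip_width: 0.408
grip_force: 49.8
```

>>> drive_tool --commands "0.03 -0.004 0 0 0 0 0;0.03 -0.004 0 0 0 0 0;0.03 -0.004 0 0 0 0 0;0 0 0 0 0 0 0"

```text
time_s: 51.4
eef_pos: [565.1, -8.7, 60.1]
ee_rot: [0.0, 0.749, 0.663, 0.001]
force: [-1.1, 0.8, 5.1]
grip_width: 0.402
grip_force: 49.8
```

>>> drive_tool --commands "0.03 -0.004 0 0 0 0 0;0.03 -0.004 0 0 0 0 0;0.03 -0.004 0 0 0 0 0;0.03 -0.004 0 0 0 0 0;0 0 0 0 0 0 0"

```text
time_s: 51.82
eef_pos: [577.1, -10.3, 60.1]
ee_rot: [0.0, 0.749, 0.663, 0.001]
force: [-0.6, 0.0, 5.6]
grip_width: 0.403
grip_force: 49.7
```

>>> drive_tool --commands "0.04 -0.005 0 0 0 0 0;0.04 -0.005 0 0 0 0 0;0.04 -0.005 0 0 0 0 0;0.04 -0.005 0 0 0 0 0;0.04 -0.005 0 0 0 0 0;0.04 -0.005 0 0 0 0 0;0 0 0 0 0 0 0"

```text
time_s: 52.4
eef_pos: [601.3, -13.4, 60.1]
ee_rot: [0.0, 0.749, 0.663, 0.001]
force: [-0.2, -0.0, 5.4]
grip_width: 0.4
grip_force: 49.7
```

>>> drive_tool --commands "0.04 -0.005 0 0 0 0 0;0.04 -0.005 0 0 0 0 0;0.04 -0.005 0 0 0 0 0;0.03 -0.004 0 0 0 0 0;0 0 0 0 0 0 0"

```text
time_s: 52.82
eef_pos: [616.1, -15.2, 60.1]
ee_rot: [0.0, 0.749, 0.663, 0.001]
force: [-1.9, 1.1, 4.6]
grip_width: 0.407
grip_force: 49.8
```

>>> drive_tool --commands "0.03 -0.004 0 0 0 0 0;0.03 -0.004 0 0 0 0 0;0.03 -0.004 0 0 0 0 0;0 0 0 0 0 0 0"

```text
time_s: 53.15
eef_pos: [625.5, -16.5, 60.1]
ee_rot: [0.001, 0.749, 0.663, 0.001]
force: [1.3, -0.1, 4.1]
grip_width: 0.397
grip_force: 49.8
```

>>> drive_tool --commands "0.015 -0.002 0 0 0 0 0;0.012 -0.002 0 0 0 0 0;0 0 0 0 0 0 0"

```text
time_s: 53.4
eef_pos: [627.1, -16.7, 60.1]
ee_rot: [-0.0, 0.749, 0.663, 0.0]
force: [-5.6, -0.4, 7.7]
grip_width: 0.404
grip_force: 50.1
```

>>> drive_tool --commands "0.01 -0.001 0 0 0 0 0;0.008 -0.001 0 0 0 0 0;0 0 0 0 0 0 0"

```text
time_s: 53.65
eef_pos: [627.6, -16.6, 60.2]
ee_rot: [-0.002, 0.749, 0.663, -0.001]
force: [-13.1, 1.5, 14.3]
grip_width: 0.406
grip_force: 50.7
```

>>> drive_tool --commands "-0.014 0.001 0 0 0 0 60;0 0 0 0 0 0 60;0 0 0 0 0 0 60;0 0 0 0 0 0 60;0 0 0.1 0 0 0 60;0 0 0.3 0 0 0 60;0 0 0.4 0 0 0 60;0 0 0.1 0 0 0 60;-0.4 0 0 0 0 0 60;-0.4 0 0 0 0 0 60;-0.4 0 0 0 0 0 60;-0.4 0 0 0 0 0 60;-0.4 0 0 0 0 0 60;-0.4 0 0 0 0 0 60;-0.4 0 0 0 0 0 60;0 -0.3 0 0 0 0 50;0 -0.3 0 0 0 0 50;0 0 0 0 0 0 50"

```text
time_s: 55.15
eef_pos: [348.5, -80.5, 151.1]
ee_rot: [0.002, 0.75, 0.662, 0.001]
force: [0.5, 1.9, 0.6]
grip_width: 0.501
grip_force: 0.0
```

```bash
python3 look.py 38 0|sed -n 1,3p\;15,30p; python3 look.py 38 -48|sed -n 2,3p; python3 - <<'E'
from h import *
q=capture("top"); cv2.imwrite("pics/t8.png",q["pixels"])
print([(np.round(b["position"],1).tolist(),round(b["confidence"],2)) for b in boxes_of(q,"cradle_a")])
print("rib",[(np.round(b["position"],1).tolist(),round(b["confidence"],2),atz(q,b["position"],50).round(1)) for b in boxes_of(q,"cover_rib")])
# rib blob: dark pixels near expected place, top at z 59
uv=proj(q,[424,223,59])[0]; k=6; u,v=uv.astype(int); roi=cv2.resize(q["pixels"][v-15:v+15,u-22:u+22].max(2),None,fx=k,fy=k,interpolation=cv2.INTER_CUBIC)
m=(roi<40).astype(np.uint8); n,l,st,ce=cv2.connectedComponentsWithStats(m); i=1+np.argmax(st[1:,4]); ys,xs=np.where(l==i); r=cv2.minAreaRect(np.c_[xs,ys].astype(np.float32))
f=lambda P:(np.array(P)+.5)/k-.5+[u-22,v-15]
W=np.array([atz(q,f(b),59)[:2] for b in cv2.boxPoints(r)]); print(uv,W.round(1).tolist(),W.mean(0))
E
```

```text
t 55.1 world [348.5 -80.5 151.1] case [-229.2  -98.5  151.1] yaw err 0.0 tool z [ 0.005 -0.002 -1.   ] F [0.5 1.9 0.6] grip 42.5 0.0
disc 33.2 1.5 area 3634.8888888888887
foot centre 20.7 -0.7 size [24.  35.3] ang 88.5 corners [(np.float32(32.3), np.float32(17.2)), (np.float32(33.2), np.float32(-18.1)), (np.float32(9.2), np.float32(-18.7)), (np.float32(8.3), np.float32(16.6))]
    44 228 249 245 225 150 237 247 245 243 242 242 244 242 157 107 181 249 178
    40 225 247 245 234 139 205 246 245 243 244 247 242 204 121 121 162 249 201
    36 224 244 243 241 148 159 190 243 242 235 228 226 150 113  98 146 247 223
    32 229 244 242 247 157  70  77 116 155 179 142  76  71  82 110 136 239 243
    28 228 246 242 246 225  30  52  55  49  36  35  44  55  51 122 133 235 253
    24 229 248 242 243 236  67  17  23  20  26  25  30  21  27 114 197 247 250
    20 229 247 242 244 228  91  61  49  39  26  27  27  22  55 173 249 244 247
    16 223 244 242 244 228  93  76  79  79  50  32  42  42  97 245 246 242 246
    12 227 245 242 246 237  53  68  62  64  59  64  70  66  81 223 244 241 247
     8 22
[... 166 characters left out ...]
2 243 232 208 201 202 200 194 190 199 214 213 239 245 242 244
    -4 228 247 244 245 234 202 202 203 206 193 200 204 212 215 240 245 243 245
    -8 232 241 226 243 210 178 204 216 219 218 222 218 211 216 226 249 249 238
disc 36.7 -33.2 area 1567.3333333333333
foot centre 21.0 -54.3 size [23.3 35.3] ang 90.0 corners [(np.float32(32.7), np.float32(-36.7)), (np.float32(32.7), np.float32(-72.0)), (np.float32(9.3), np.float32(-72.0)), (np.float32(9.3), np.float32(-36.7))]
[([307.1, 197.7], 0.82), ([289.6, 192.6], 0.75)]
rib [([205.7, 243.1], 0.57, array([476.8, 203.1,  50. ]))]
[196.97096098 262.04818825] [[415.4, 190.6], [424.3, 188.9], [423.5, 185.0], [414.5, 186.7]] [419.4181728  187.79750038]
```

>>> drive_tool --commands "0.325 0.1 0 0 0 0 0;0.325 0.1 0 0 0 0 0;0.325 0.1 0 0 0 0 0;0.325 0.1 0 0 0 0 0;0.325 0.1 0 0 0 0 0;0.325 0.1 0 0 0 0 0;0.325 0.1 0 0 0 0 0;0 0 -0.3 0 0 0 0;0 0 -0.35 0 0 0 0;0 0 -0.24 0 0 0 0;0 0 0 0 0 0 0;0.05 -0.006 0 0 0 0 0;0.05 -0.006 0 0 0 0 0;0 0 0 0 0 0 0"

```text
time_s: 56.57
eef_pos: [587.6, -8.2, 63.1]
ee_rot: [0.002, 0.749, 0.663, 0.002]
force: [-0.3, 0.0, -0.2]
grip_width: 0.0
grip_force: 0.0
```

>>> drive_tool --commands "0.03 -0.004 0 0 0 0 0;0.03 -0.004 0 0 0 0 0;0 0 0 0 0 0 0"

```text
time_s: 56.82
eef_pos: [592.3, -9.1, 61.7]
ee_rot: [0.001, 0.749, 0.663, 0.001]
force: [-0.6, 0.8, 0.2]
grip_width: 0.004
grip_force: 0.0
```

```bash
python3 -c "
from h import *
pose()"
```

```text
t 56.8 world [592.3  -9.1  61.7] case [ 3.8  2.8 61.7] yaw err 0.004 tool z [ 0.003  0.    -1.   ] F [-0.6  0.8  0.2] grip 0.3 0.0
```

>>> drive_tool --commands "0.02 -0.03 0 0 0 0 0;0.02 -0.003 0 0 0 0 0;0 0 0 0 0 0 0"

```text
time_s: 57.07
eef_pos: [595.7, -12.4, 61.0]
ee_rot: [0.0, 0.749, 0.663, 0.001]
force: [-0.7, 0.1, 0.0]
grip_width: -0.001
grip_force: 0.2
```

>>> drive_tool --commands "0.02 -0.003 0 0 0 0 0;0.02 -0.003 0 0 0 0 0;0 0 0 0 0 0 0"

```text
time_s: 57.32
eef_pos: [597.4, -12.4, 60.7]
ee_rot: [-0.002, 0.749, 0.663, -0.001]
force: [-13.3, 1.0, 9.1]
grip_width: -0.001
grip_force: 6.9
```

>>> drive_tool --commands "0.02 -0.003 0 0 0 0 0;0 0 0 0 0 0 0;0 0 0 0 0 0 0"

```text
time_s: 57.57
eef_pos: [597.8, -12.4, 60.6]
ee_rot: [-0.004, 0.748, 0.663, -0.003]
force: [-22.6, 1.5, 14.1]
grip_width: -0.003
grip_force: 11.9
```

>>> drive_tool --commands "-0.1 0.012 0 0 0 0 0;-0.15 0.02 0.1 0 0 0 0;0 0 0.4 0 0 0 0;0 0 0.4 0 0 0 0;-0.4 0 0 0 0 0 50;-0.4 0 0 0 0 0 50;-0.4 0 0 0 0 0 50;-0.4 0 0 0 0 0 50;-0.4 0 0 0 0 0 50;-0.2 -0.3 0 0 0 0 50;0 -0.3 0 0 0 0 50;0 -0.3 0 0 0 0 50;0 0 0 0 0 0 50"

```text
time_s: 58.65
eef_pos: [357.0, -103.8, 151.6]
ee_rot: [0.002, 0.75, 0.662, 0.001]
force: [0.2, 0.6, 0.1]
grip_width: 0.503
grip_force: 0.0
```

```bash
cat > home.py <<'E'
from h import *
pose(); q=capture("top"); cv2.imwrite("pics/t9.png",q["pixels"])
for y0 in(0,-54):
    r=rect(q,-10,30,y0-10,y0+10,14,4).max(2).mean(1); x=30-np.arange(len(r))/4
    i=np.where((r[:-1]<130)&(r[1:]>=130)&(x[:-1]<20))[0]; print(y0,"foot front edge x",x[i], r[::8].round().astype(int))
E
python3 home.py
python3 - <<'E'
from h import *
q=capture("top")
X,Y=np.meshgrid(np.arange(446,396,-3),np.arange(272,176,-4),indexing='ij')
uv=proj(q,np.c_[X.ravel(),Y.ravel(),np.full(X.size,59)]).astype(np.float32).reshape(*X.shape,2)
g=cv2.remap(q["pixels"],uv[...,0],uv[...,1],cv2.INTER_LINEAR).max(2)
print("     ",' '.join("%3d"%y for y in Y[0]))
for i in range(len(g)): print(X[i,0],' ',' '.join("%3d"%k for k in g[i]))
E
```

```text
t 58.6 world [ 357.  -103.8  151.6] case [-217.9 -120.5  151.6] yaw err -0.0 tool z [ 0.004 -0.002 -1.   ] F [0.2 0.6 0.1] grip 42.7 0.0
0 foot front edge x [8.25] [ 68  41  27  25  29  34  44  58  66  64  79 133 198 227 218 194 187 202
 218 217]
-54 foot front edge x [8.5] [ 62  44  26  25  29  35  44  54  59  60  83 139 200 222 213 197 197 219
 231 231]
      272 268 264 260 256 252 248 244 240 236 232 228 224 220 216 212 208 204 200 196 192 188 184 180
446    98  99  98  99  99 100  99  99 100 100  98 100 102 101 101 100 101 101 100 101 100 102 100 100
443    98  99  98  99  99  99  99  99  99  98 100 100 101 101 100 101 100 101 101 100 100 101 101 100
440    98  98  98  98 100  99 100 100  99 100  98  99 100 101 100 100 100 100 100 100 100 100 100 100
437    96  97  98  96  90  93  95  99  98  99  99 100 100 100 100  99 100 101 101 100 100 100 101 101
434    95  96  96  92  72  78  80  85  81  88  89  94  97  96  97  99 101 101 101 100 101 100 100 101
431    98  98  98  90  77  78  73  71  68  78  78  78  79  76  85  87  94  96  95  97  98 101 100 100
428    99  99  99  84  71  7
[... 393 characters left out ...]
  97  97  98  97  99  99  98  99 100 102  92  84  70  65  60  55  55  53  52  34  81 100
413    97  97  96  99  97  98  98  99  99  98  99 100 101 102 103 101 100  93  85  76  75  74  91  99
410    97  97  99  98  98 100  97  98  98  97  98 100 100 100 100 101 100 101 101 100 101 101 100 100
407    96  97  97  96  98  99  97  99  98  98  98  98  99  99  99  99  99 100 100 100  99  99  98  99
404    96  96  96  97  97  97  97  97  97  97  97  98  98  99  99  99  99 100  98  99  99  99  99  99
401    95  96  95  96  97  96  98  97  97  97  98  97  97  97  97  99  99  99  98 100  99  99 100  99
398    94  95  96  95  95  96  96  96  96  95  95  96  95  97  97  96  97  98  97  99  99  98  98 100
```

Both cradles read the same home position, edge at about 8.4. The cover's rib is still at (424,223). I'll fetch the cover.

>>> drive_tool --commands "0.067 0.327 0 0 0 0 50;0.067 0.327 0 0 0 0 50;0.067 0.327 0 0 0 0 50;0.067 0.327 0 0 0 0 50;0.067 0.327 0 0 0 0 50;0.067 0.327 0 0 0 0 50;0.067 0.327 0 0 0 0 50;0.067 0.327 0 0 0 0 50;0.067 0.327 0 0 0 0 50;0.067 0.327 0 0 0 0 50;0 0 -0.2 0 0 0 50;0 0 -0.2 0 0 0 50;0 0 0 0 0 0 50;0 0 0 0 0 0 50"

```text
time_s: 59.92
eef_pos: [422.6, 227.7, 110.6]
ee_rot: [-0.0, 0.748, 0.663, -0.0]
force: [0.5, -0.3, -0.1]
grip_width: 0.498
grip_force: 0.0
```

```bash
python3 -c "
from h import *
pose()"
```

```text
t 59.9 world [422.6 227.7 110.6] case [-194.1  216.6  110.6] yaw err 0.005 tool z [-0.  0. -1.] F [ 0.5 -0.3 -0.1] grip 42.3 0.0
```

>>> drive_tool --commands "0.014 -0.048 -0.2 0 0 -0.006 50;0 0 -0.2 0 0 0 50;0 0 -0.15 0 0 0 50;0 0 -0.05 0 0 0 50;0 0 0 0 0 0 50;0 0 0 0 0 0 50;0 0 0 0 0 0 0;0 0 0 0 0 0 0;0 0 0 0 0 0 0;0 0 0 0 0 0 0;0 0 0 0 0 0 0" --force 60

```text
time_s: 60.83
eef_pos: [425.3, 222.4, 51.9]
ee_rot: [0.001, 0.75, 0.661, 0.001]
force: [-1.9, 0.1, 7.0]
grip_width: 0.126
grip_force: 59.3
```

```bash
python3 -c "
from h import *
pose()"
```

```text
t 60.8 world [425.3 222.4  51.9] case [-190.8  211.7   51.9] yaw err -0.001 tool z [ 0.003  0.001 -1.   ] F [-1.9  0.1  7. ] grip 10.7 59.3
```

>>> drive_tool --commands "0 0 0.1 0 0 0 0;0 0 0.3 0 0 0 0;0 0 0.4 0 0 0 0;0 0 0.4 0 0 0 0;0 0 0.4 0 0 0 0;0 0 0.4 0 0 0 0;0.096 -0.28 0 0 0 0 0;0.096 -0.28 0 0 0 0 0;0.096 -0.28 0 0.010 0.081 0 0;0.096 -0.28 0 0.010 0.081 0 0;0.096 -0.28 0 0.010 0.081 0 0;0.096 -0.28 0 0.010 0.081 0 0;0.096 -0.28 0 0.010 0.081 0 0;0.096 -0.285 0 0 0 0 0;0 0 0 0 0 0 0;0 0 0 0 0 0 0;0 0 0 0 0 0 0"

```text
time_s: 62.25
eef_pos: [501.3, -1.8, 251.3]
ee_rot: [-0.119, 0.741, 0.653, -0.105]
force: [-0.0, 0.4, -1.4]
grip_width: 0.123
grip_force: 59.2
```

```bash
python3 -c "
from h import *
pose()"
```

```text
t 62.2 world [501.3  -1.8 251.3] case [-87.4  -1.3 251.3] yaw err -0.001 tool z [-0.311  0.04  -0.95 ] F [-0.   0.4 -1.4] grip 10.5 59.2
```

The cover's rear feet would meet the watch in the outer lane if I came in as I went out. I'll move forward first, so the tongue comes down just in front of the slot and the feet pass behind the cradles.

>>> drive_tool --commands "0.1 -0.013 0 0 0 0 0;0.106 -0.013 0 0 0 0 0;0 0 -0.3 0 0 0 0;0 0 -0.3 0 0 0 0;0 0 -0.2 0 0 0 0;0 0 0 0 0 0 0;0 0 0 0 0 0 0;0 0 0 0 0 0 0"

```text
time_s: 62.92
eef_pos: [522.8, -4.3, 172.8]
ee_rot: [-0.118, 0.741, 0.653, -0.104]
force: [0.9, -0.5, -1.5]
grip_width: 0.124
grip_force: 59.3
```

```bash
python3 - <<'E'
from h import *
pose()
s=sense();R_=rot(s["ee_rot"]).as_matrix(); zc=-R_[:,2]; xc=R_[:,1]; print("cover x axis",xc.round(3),"tilt",np.arcsin(-xc[2]).round(3))
piv=s["eef_pos"]+R_[:,1]*174*np.sign(xc[0])-zc*31.5; d=piv-[C[0],C[1],0]; ca,sa=np.cos(C[2]),np.sin(C[2]); print("pivot case",(ca*d[0]+sa*d[1]).round(1),(-sa*d[0]+ca*d[1]).round(1),piv[2].round(1))
p=capture("side"); cv2.imwrite("pics/s10.png",p["pixels"])
E
```

```text
t 62.9 world [522.8  -4.3 172.8] case [-65.7  -1.1 172.8] yaw err -0.0 tool z [-0.309  0.039 -0.95 ] F [ 0.9 -0.5 -1.5] grip 10.6 59.3
cover x axis [ 0.943 -0.119 -0.311] tilt 0.316
pivot case 89.8 -1.2 88.7
```

>>> drive_tool --commands "0 0 -0.1 0 0 0 0;0 0 -0.08 0 0 0 0;0 0 -0.05 0 0 0 0;0 0 -0.035 0 0 0 0;0 0 0 0 0 0 0;0 0 0 0 0 0 0"

```text
time_s: 63.47
eef_pos: [522.3, -4.8, 144.3]
ee_rot: [-0.119, 0.741, 0.653, -0.105]
force: [-0.8, -0.7, -1.5]
grip_width: 0.13
grip_force: 59.2
```

>>> drive_tool --commands "0 0 0.017 0 0 0 0;0 0 0 0 0 0 0;0.02 -0.003 0 0 0 0 0;0.02 -0.003 0 0 0 0 0;0.02 -0.003 0 0 0 0 0;0 0 0 0 0 0 0;0 0 0 0 0 0 0"

```text
time_s: 64.05
eef_pos: [528.4, -5.7, 146.0]
ee_rot: [-0.119, 0.741, 0.653, -0.105]
force: [0.5, -0.2, -2.9]
grip_width: 0.123
grip_force: 59.3
```

>>> drive_tool --commands "0.02 -0.003 0 0 0 0 0;0.02 -0.003 0 0 0 0 0;0 0 0 0 0 0 0;0 0 0 0 0 0 0"

```text
time_s: 64.38
eef_pos: [529.5, -5.8, 146.6]
ee_rot: [-0.123, 0.74, 0.652, -0.108]
force: [-17.7, 1.7, 9.2]
grip_width: 0.125
grip_force: 60.2
```

>>> drive_tool --commands "-0.04 0.005 0 0 0 0 0;0 0 0.028 0 0 0 0;0 0 0 0 0 0 0;0.02 -0.003 0 0 0 0 0;0.02 -0.003 0 0 0 0 0;0 0 0 0 0 0 0;0 0 0 0 0 0 0"

```text
time_s: 64.97
eef_pos: [532.5, -6.5, 148.7]
ee_rot: [-0.119, 0.741, 0.653, -0.105]
force: [-0.4, 0.5, -2.9]
grip_width: 0.127
grip_force: 59.8
```

>>> drive_tool --commands "0.02 -0.003 0 0 0 0 0;0.02 -0.003 0 0 0 0 0;0 0 0 0 0 0 0;0 0 0 0 0 0 0"

```text
time_s: 65.3
eef_pos: [536.4, -7.0, 148.8]
ee_rot: [-0.119, 0.741, 0.653, -0.105]
force: [0.4, -0.2, -3.0]
grip_width: 0.128
grip_force: 59.8
```

>>> drive_tool --commands "0 0 -0.022 0 0 0 0;0 0 0 0 0 0 0;-0.040 0.005 -0.079 -0.008 -0.063 0 0;-0.036 0.005 -0.081 -0.008 -0.063 0 0;0 0 0 0 0 0 0;0 0 0 0 0 0 0"

```text
time_s: 65.8
eef_pos: [528.5, -6.0, 131.2]
ee_rot: [-0.083, 0.746, 0.657, -0.073]
force: [-0.2, -0.4, -1.9]
grip_width: 0.133
grip_force: 59.9
```

>>> drive_tool --commands "-0.032 0.004 -0.082 -0.008 -0.063 0 0;-0.028 0.004 -0.084 -0.008 -0.063 0 0;0 0 0 0 0 0 0;0 0 0 0 0 0 0"

```text
time_s: 66.13
eef_pos: [522.9, -5.3, 114.7]
ee_rot: [-0.045, 0.749, 0.66, -0.04]
force: [0.4, -0.4, -1.9]
grip_width: 0.123
grip_force: 59.9
```

```bash
cat > piv.py <<'E'
from h import *
pose(); s=sense();R_=rot(s["ee_rot"]).as_matrix(); zc=-R_[:,2]; xc=R_[:,1]
piv=s["eef_pos"]+xc*174*np.sign(xc[0])-zc*31.5; d=piv-[C[0],C[1],0]; ca,sa=np.cos(C[2]),np.sin(C[2])
print("tilt",np.arcsin(abs(xc[2])).round(3),"pivot case",(ca*d[0]+sa*d[1]).round(1),(-sa*d[0]+ca*d[1]).round(1),piv[2].round(1))
E
python3 piv.py
```

```text
t 66.1 world [522.9  -5.3 114.7] case [-65.5  -2.1 114.7] yaw err -0.001 tool z [-0.12   0.015 -0.993] F [ 0.4 -0.4 -1.9] grip 10.4 59.9
tilt 0.121 pivot case 103.4 -2.3 62.4
```

>>> drive_tool --commands "-0.030 0.008 -0.092 -0.008 -0.063 0 0;0 0 0 0 0 0 0;0 0 0 0 0 0 0"

```text
time_s: 66.38
eef_pos: [520.1, -4.5, 105.7]
ee_rot: [-0.027, 0.75, 0.661, -0.024]
force: [-0.6, -1.0, -0.8]
grip_width: 0.129
grip_force: 60.1
```

```bash
python3 piv.py
```

```text
t 66.4 world [520.1  -4.5 105.7] case [-68.4  -1.6 105.7] yaw err -0.001 tool z [-0.071  0.009 -0.997] F [-0.6 -1.  -0.8] grip 11.0 60.1
tilt 0.071 pivot case 102.9 -1.9 61.9
```

>>> drive_tool --commands "0 0 0 0 0 0 40;0 0 0 0 0 0 40;0 0 0 0 0 0 40;0 0 0 0 0 0 40;0 0 0.2 0 0 0 40;0 0 0.3 -0.011 -0.09 0 40;0 0 0 0 0 0 0;0 0 0 0 0 0 0;0 0 0 0 0 0 0;0 0 0 0 0 0 0;0 0 0 0 0 0 0"

```text
time_s: 67.3
eef_pos: [519.5, -4.4, 154.0]
ee_rot: [-0.0, 0.75, 0.661, -0.0]
force: [-0.2, -0.2, 0.1]
grip_width: -0.001
grip_force: 0.0
```

```bash
python3 piv.py; python3 - <<'E'
from h import *
p=capture("side")
for n in("cover","cover_rib"): print([(np.round(b["position"],1).tolist(),round(b["confidence"],2)) for b in boxes_of(p,n)])
print(proj(p,cpose(C,[[-67,0,113],[-67,0,101],[0,0,70]])))
E
```

```text
t 67.3 world [519.5  -4.4 154. ] case [-69.1  -1.6 154. ] yaw err -0.001 tool z [-0.  0. -1.] F [-0.2 -0.2  0.1] grip -0.1 0.0
tilt 0.001 pivot case 104.9 -1.8 122.4
[([279.6, 221.8], 0.58)]
[([279.8, 220.2], 0.94), ([278.3, 242.6], 0.53)]
[[298.33716696 212.76772784]
 [298.1116124  216.93933049]
 [275.32045379 215.74572094]]
```

>>> drive_tool --commands "0 0 -0.1 0 0 0 0;0 0 -0.08 0 0 0 0;0 0 -0.03 0 0 0 0;0 0 0 0 0 0 0;0 0 0 0 0 0 0"

```text
time_s: 67.87
eef_pos: [519.6, -4.4, 133.6]
ee_rot: [0.0, 0.75, 0.661, 0.0]
force: [-0.2, -1.0, 0.5]
grip_width: -0.002
grip_force: 0.0
```

>>> drive_tool --commands "0 0 -0.02 0 0 0 0;0 0 -0.02 0 0 0 0;0 0 0 0 0 0 0"

```text
time_s: 68.12
eef_pos: [519.7, -4.4, 129.8]
ee_rot: [0.001, 0.75, 0.661, 0.001]
force: [-0.3, -0.0, 0.2]
grip_width: 0.001
grip_force: 0.3
```

>>> drive_tool --commands "0 0 -0.02 0 0 0 0;0 0 -0.02 0 0 0 0;0 0 0 0 0 0 0"

```text
time_s: 68.37
eef_pos: [519.4, -4.3, 125.9]
ee_rot: [0.0, 0.75, 0.661, 0.0]
force: [-2.4, 0.2, 4.2]
grip_width: 0.002
grip_force: 1.8
```

Contact with the rib; I'll press on in small steps.

>>> drive_tool --commands "0 0 -0.02 0 0 0 0;0 0 -0.015 0 0 0 0;0 0 0 0 0 0 0"

```text
time_s: 68.62
eef_pos: [519.3, -4.3, 122.3]
ee_rot: [0.0, 0.75, 0.661, 0.0]
force: [-3.0, -0.2, 4.1]
grip_width: -0.002
grip_force: 1.9
```

>>> drive_tool --commands "0 0 -0.015 0 0 0 0;0 0 -0.01 0 0 0 0;0 0 0 0 0 0 0"

```text
time_s: 68.87
eef_pos: [519.7, -4.4, 119.7]
ee_rot: [0.001, 0.75, 0.661, 0.001]
force: [0.5, 0.5, 0.2]
grip_width: 0.0
grip_force: 0.0
```

>>> drive_tool --commands "0 0 -0.01 0 0 0 0;0 0 -0.005 0 0 0 0;0 0 0 0 0 0 0"

```text
time_s: 69.12
eef_pos: [519.8, -4.4, 118.4]
ee_rot: [0.001, 0.75, 0.661, 0.001]
force: [-1.1, 1.3, 3.0]
grip_width: 0.0
grip_force: 1.5
```

>>> drive_tool --commands "0 0 -0.01 0 0 0 0;0 0 0 0 0 0 0;0 0 0 0 0 0 0"

```text
time_s: 69.37
eef_pos: [519.8, -4.4, 118.0]
ee_rot: [0.001, 0.75, 0.661, 0.001]
force: [-4.3, 1.5, 9.5]
grip_width: 0.002
grip_force: 4.7
```

>>> drive_tool --commands "0 0 -0.01 0 0 0 0;0 0 0 0 0 0 0;0 0 0 0 0 0 0"

```text
time_s: 69.62
eef_pos: [519.9, -4.4, 118.0]
ee_rot: [0.001, 0.75, 0.661, 0.001]
force: [-7.1, 0.2, 17.8]
grip_width: 0.003
grip_force: 9.4
```

>>> drive_tool --commands "0 0 0.1 0 0 0 0;0 0 0.3 0 0 0 0;0 0 0.4 0 0 0 0;0 0 0.3 0 0 0 0;-0.2 -0.35 0 0 0 0 0;-0.2 -0.35 0 0 0 0 0;-0.2 -0.35 0 0 0 0 0;-0.2 -0.35 0 0 0 0 0;-0.2 -0.35 0 0 0 0 0;-0.2 -0.35 0 0 0 0 0;-0.2 -0.35 0 0 0 0 0;-0.2 -0.35 0 0 0 0 0;0 -0.35 0 0 0 0 0;0 -0.35 0 0 0 0 0;0 0 0 0 0 0 0"

```text
time_s: 70.87
eef_pos: [358.8, -359.4, 226.0]
ee_rot: [0.001, 0.752, 0.659, 0.0]
force: [0.1, -0.2, 0.2]
grip_width: -0.002
grip_force: 0.0
```

```bash
python3 - <<'E'
from h import *
pose()
for n,(r0,r1,c0,c1) in(("side",(175,280,210,345)),("top",(150,265,235,335))):
    p=capture(n); a=cv2.imread(f"pics/{n}0.png"); d=cv2.absdiff(p["pixels"],a).max(2)[r0:r1,c0:c1]
    print(n,"diff>40 px",(d>40).sum()); ys,xs=np.where(d>40)
    if len(xs): print("rows",np.percentile(ys,[0,10,50,90,100])+r0,"cols",np.percentile(xs,[0,10,50,90,100])+c0)
    big=cv2.absdiff(p["pixels"],a).max(2)>60
    for nm,w in(("tray",[700,-240,20]),):
        pass
    # shift of rib/front edge between pictures
    A=cv2.cvtColor(a,cv2.COLOR_BGR2GRAY).astype(np.float32); B=cv2.cvtColor(p["pixels"],cv2.COLOR_BGR2GRAY).astype(np.float32)
    for nm,P in(("rib",[-70,0,90]),("front",[-112,60,67]),("rear",[60,0,67]),("tab",[-140,0,43])):
        u,v=proj(p,cpose(C,P))[0].astype(int); k=12
        print(nm,np.round(cv2.phaseCorrelate(A[v-k:v+k,u-k:u+k],B[v-k:v+k,u-k:u+k])[0],2),end=" ")
    print()
    print({o:[(np.round(b["position"]).tolist(),round(b["confidence"],2)) for b in boxes_of(p,o)][:2] for o in("ring_tray","cufflink_cup","sunglasses_stand","watch_stand")})
    cv2.imwrite(f"pics/{n}_end.png",p["pixels"])
E
```

```text
t 70.9 world [ 358.8 -359.4  226. ] case [-184.2 -373.9  226. ] yaw err -0.006 tool z [ 0.002 -0.002 -1.   ] F [ 0.1 -0.2  0.2] grip -0.2 0.0
side diff>40 px 0
rib [0.76 0.26] front [-0.04 -0.03] rear [-0.09 -0.02] tab [-0.    0.04] 
{'ring_tray': [([281.0, 176.0], 0.78)], 'cufflink_cup': [([280.0, 220.0], 0.34)], 'sunglasses_stand': [([164.0, 264.0], 0.72), ([126.0, 317.0], 0.64)], 'watch_stand': [([306.0, 156.0], 0.87)]}
top diff>40 px 1
rows [248. 248. 248. 248. 248.] cols [308. 308. 308. 308. 308.]
rib [0.29 0.28] front [ 0.   -0.02] rear [-0.32 -0.28] tab [0.   0.05] 
{'ring_tray': [([363.0, 165.0], 0.68)], 'cufflink_cup': [([149.0, 170.0], 0.63)], 'sunglasses_stand': [([203.0, 159.0], 0.81)], 'watch_stand': [([414.0, 166.0], 0.88), ([284.0, 206.0], 0.46)]}
```

```bash
python3 - <<'E'
from h import *
print(finish_job())
E
```

```text
the job is handed in; nothing more can be done
None
```

The job is handed in: both cradles on the shelf (the third was absent) are home in the right and middle rails, and the cover is snapped shut level. On the way, cradle A jammed on a finger and I freed it by pushing it against the case's front-right corner with up to about 42 N at the wrist. At least part of that push may have been the finger itself on the wall.

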